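# Tip a hard case out of a tight rack and stand it in the caddy

## Task

Four upright hard cases are packed tight in the rack: tip the one with two steel latches on its spine forward by its top edge, its foot staying in the rack, until it leans on the rack's front rail. Then lift it out and lower it, upright and not dropped, into the empty slot of the wooden caddy and let go. Leave the other cases standing in the rack and do not disturb anything else.

Things in the scene. Friction and masses are not known exactly. Their poses are not given: they have to be found in the camera images.
- rack: Fixed plywood rack, 213 x 190 mm; origin: centre, on the bench; -x is its open front (it faces to the left as the robot sees it), y runs along the row. The cases stand on its 12 mm floor at y = -62, -21, 21, 62 mm in any order, 1.5 mm apart: spines at x = -50, rears at +46, tops at z = 152 mm. End panels 117 mm high. A 4 mm high bead at x = -55 mm stops the feet from sliding forward, a 10 mm strip from sliding back.
- rack_board (a point): Middle of the top edge of the rack's upright back board, on its front face: 84 mm behind the rack's origin, 300 mm high. It leaves a gap 38 mm deep behind the cases: too close for a gripper pointing straight down there, so reach in behind a case with the tool tilted, its body leaning over the cases toward the front of the rack.
- rack_rail (a point): Middle of the front rail, a 12 mm round bar along y, 105 mm in front of the rack's origin, 59 mm high. A case tipped forward about its lower front edge passes its balance at 35 degrees, then falls on by itself and stays leaning on the rail at about 45 degrees, its upper part wholly in front of the other cases, free to be gripped by its 40 mm sides.
- latch_case: Loose hard plastic case, a grey box 96 (its x, depth) x 40 (its y, thickness) x 140 mm (its z, height) with 4 mm rounded edges, about 0.4 kg. Origin: centre of its underside; z up through its top, -x side is the spine (faces the open front of the rack). The one to fetch: two steel latches (24 x 22 mm) on its spine, 35 and 105 mm up, the upper one with a flat steel strap 24 mm wide running over the edge and 33 mm onto the top.
- case_foot (a point): Middle of the lower front edge of the case with the latches (its foot, on which it tips), 48 mm in front of its origin.
- plain_case: Loose hard plastic case, a grey box 96 (its x, depth) x 40 (its y, thickness) x 140 mm (its z, height) with 4 mm rounded edges, about 0.4 kg. Origin: centre of its underside; z up through its top, -x side is the spine (faces the open front of the rack). Stays: smooth spine.
- ribbed_case: Loose hard plastic case, a grey box 96 (its x, depth) x 40 (its y, thickness) x 140 mm (its z, height) with 4 mm rounded edges, about 0.4 kg. Origin: centre of its underside; z up through its top, -x side is the spine (faces the open front of the rack). Stays: six cross ribs on its spine.
- panel_case: Loose hard plastic case, a grey box 96 (its x, depth) x 40 (its y, thickness) x 140 mm (its z, height) with 4 mm rounded edges, about 0.4 kg. Origin: centre of its underside; z up through its top, -x side is the spine (faces the open front of the rack). Stays: one raised panel on its spine.
- caddy: Fixed open wooden caddy 124 (x) x 142 (y) mm; origin: centre, on the bench top. Its +y part is the empty slot for a case, its -y part a tray (walls 53 mm high) with a box of nails in it.
- caddy_slot (a point): Centre of the slot's floor, 8 mm over the bench; axes as the caddy. The slot is 108 mm along x and 48 mm along y inside, its walls 60 mm high above this floor and 8 mm thick.
- nail_box: Bystander: small box of nails 50 x 70 x 60 mm standing in the caddy's tray; origin at the centre of its underside.
- jar: Bystander: jar of screws with a red lid, 66 mm wide, 90 mm high; origin at the centre of its underside.
- tape_measure: Bystander: yellow tape measure 65 x 81 x 33 mm; origin at the centre of its underside.
- glue_bottle: Bystander: white glue bottle with a pointed cap, 57 mm wide, 166 mm high; origin at the centre of its underside.

How it is judged:
On the way, in this order (a step that is already met when the one before it is completed fails the run):
1. the case with the latches is tipped forward by at least 37 degrees with its foot still in the rack (angle between latch_case's own z axis and vertical above 0.65 rad and height (world z) of case_foot below 0.035 m and x of case_foot in the frame of rack above -0.085 m), for 0.2 s.
2. it is lowered into the caddy's slot while still held, its foot within 25 mm of the slot's floor (x of latch_case in the frame of caddy_slot between -0.012 and 0.012 m and y of latch_case in the frame of caddy_slot between -0.01 and 0.01 m and z of latch_case in the frame of caddy_slot below 0.025 m and contact force between latch_case and the fingers above 1 N), for 0.1 s.
At the end, for the whole second after the job is handed in: The case with the latches stands on the floor of the caddy's slot (within 6 mm of it, 12 mm along and 10 mm across its centre), upright within 0.1 rad, at rest and released; the other three cases stand upright (0.1 rad) in the rack (x of latch_case in the frame of caddy_slot between -0.012 and 0.012 m and y of latch_case in the frame of caddy_slot between -0.01 and 0.01 m and z of latch_case in the frame of caddy_slot below 0.006 m and angle between each of latch_case, plain_case, ribbed_case, panel_case's own z axis and vertical below 0.1 rad and linear speed of latch_case below 0.02 m/s); the robot touches nothing.
It fails at once if another case is moved more than 30 mm or tipped more than 0.5 rad (distance of any of plain_case, ribbed_case, panel_case from where it was at the start of the episode above 0.03 m or angle between any of plain_case, ribbed_case, panel_case's own z axis and vertical above 0.5 rad).
It fails at once if a bystander is moved more than 30 mm (distance of any of nail_box, jar, tape_measure, glue_bottle from where it was at the start of the episode above 0.03 m).
It also fails if it takes over 53 s, if anything falls off the work surface, if the arm or the gripper's body presses on something with over 40 N, if the wrist force passes 120 N, or if a joint passes its speed limit or range.

## Robot

A 6-joint arm with a two-finger parallel gripper is mounted at the origin on a cart in front of the work surface, level with it; the furniture and walls round the work are solid. World frame = base frame: x ahead of the robot, y to its left, z up, the work surface at z = 0. Lengths are in m, angles in rad, forces in N, time in s.
With the tool pointing down it reaches from about 0.3 to 0.775 m from the base axis. Payload 14.6 kg.
Tool frame: the origin (TCP) lies midway between the tips of the shut fingers; the grasp point (between the pads) lies 19 mm behind it; y points along the fingers, z is the direction in which the jaws open and shut, and the axes are right-handed (so a half turn about y gives the same grasp; the last joint's range is limited). The gripper opens to 85 mm and grips with 20 to 120 N. Pads are 22 mm wide; open, the fingers measure 114 mm over their backs; the gripper's body (76 mm by 85 mm) begins 54 mm behind the grasp point. The pads swing forward as they close: fully open they stand 13 mm farther back than shut.
Start: joints at [1.261, 0.3, 1.521, -0, 1.321, -0.067], TCP at [0.132, 0.534, 0.231] pointing down, gripper open.
Joint ranges: [-3.03, 3.03], [-0.79, 2.21], [0.23, 2.52], [-1.04, 4.18], [0, 3.07], [-2.55, 2.55]. Speed limits (rad/s): [2.22, 2.22, 2.57, 3.14, 3.14, 3.14].

## Interface

Orientations are given as a rotation vector (axis times angle).
In Python, from cell import telemetry, viewer, manip gives the robot as it stands.
- The arm moves only by the shell command python3 -m crank 'ROWS' [OPENING] [FORCE]. ROWS is a JSON object of lists of equal length, an entry for each row: "delta_pos": the shift along the tool's x, y, z as a fraction of full scale, a list of three; "twist": the turn, a rotation vector about the tool's x, y, z as a fraction of full scale, a list of three. In form: {"delta_pos": [[tx, ty, tz], ...], "twist": [[wx, wy, wz], ...]}. A call has 1 to 12 rows; each row is the pose to reach, as a shift and turn from the pose measured when the call began, along the tool's axes at that moment, turning the shorter way round; what a row does not reach only later rows make up. Full scale, the value 1, is 30 cm for a shift and 180 degrees for a turn. A row lasts 1/12 s, in which the tool goes at most 41.7 mm and 7.16 degrees, less where a joint would pass 70% of its speed; a pose out of reach is approached as far as the arm can. A call with a number of a shift or a turn outside -1 to 1 is refused whole. A call with a gripper value outside its range is refused whole. OPENING is the opening, from -1 (shut) to 1 (fully open), set as the call begins (- or left out, the last holds). The fingers move at their own pace and stop on an object; FORCE is the grip in N (left out, the last holds). Time passes only in rows, so rows that repeat a pose let the fingers close. It gives the time, the measured TCP pose, the force and the opening at its end, in the units of the state.
- telemetry.get_state(): the state, without advancing time (a new reading comes with each control period).
- viewer.camera(name): name is "scene" or "top" or "wrist"; returns a dict with "frame" (420x560x3 uint8, red, green, blue), "camera_matrix" (3x3 intrinsics, pixels), "dist" ([k1, k2, p1, p2, k3] as OpenCV has them; the pictures are not rectified), "world_from_camera" (4x4, takes a point from camera to world coordinates); the wrist camera has in their place "T_tool_cam" (4x4, takes a point from camera to tool coordinates, whose origin is the TCP and whose axes are the tool frame's). Camera axes: x right, y down, z forward; pixel columns grow to the right and rows downward; lengths in m; the calibration is good to about 2 mm. A picture is of the moment at which its call begins: read the wrist's pose just before it. There is no depth.
- manip.close_job(): hands the job in, once; it reports no verdict.
Trained networks look in a picture, given as the dict that the camera call returned (one of the last four; its "shot" number tells which), for a name from the list of things; names that differ only in an ending like _2 or _b are one class to them, and where a whole thing is asked for, a point or a joint stands for the part that bears it (a point fixed in the world has none). Each returns a list of dicts, best first, with "conf" (0 to 1); they miss things now and then, are a little off and sometimes report something else, mostly with a low value. They report only what shows in the picture. A call takes as long as a camera call.
- viewer.silhouettes(picture, name): "pixels" (420x560 bool, what is visible of it).
- viewer.spot_point(picture, name): "centre" ([x, y, z] in m, in the coordinates of the camera as it stood for that picture, good to about 4 mm: a listed point, or the origin of a listed thing).
The state is a dict: "clock": time; "joints": joint angles; "qd": joint speeds; "joint_torque": joint torques, N m; "tcp_pos": TCP position; "tcp_rot": TCP orientation; "force": force on the tool from outside, world axes, zero at the start; "moment": the same for the moment, N m; "finger_gap": finger opening in m.
Only numpy, scipy, OpenCV 4.12 (cv2) and the standard library are available. Lean on these libraries where they do the work, as an engineer would, in place of code of your own. Each camera call takes 0.05 s, during which the arm holds its last target.

## Working session

There is one attempt and no reset: what is moved stays moved. The work goes in short steps, Python scripts to look and compute and a shell command to move; the robot and the scene stay as the last step left them, time stands still between calls to the robot, and variables do not carry over. Pictures are saved under pics/ and viewed, and the job is handed in when it is done.

```bash
ls; mkdir -p pics
cat > h.py <<'E'
import numpy as np, cv2
from scipy.spatial.transform import Rotation as R
from cell import telemetry, viewer, manip
def st():
    s=telemetry.get_state()
    print({k:np.round(s[k],3).tolist() for k in ['clock','joints','tcp_pos','tcp_rot','force','finger_gap']}); return s
def shot(n,f,s=None):
    d=viewer.camera(n); cv2.imwrite('pics/'+f+'.png',d['frame'][:,:,::-1]); return d
def wfc(d,s=None):
    if 'world_from_camera' in d: return np.array(d['world_from_camera'])
    T=np.eye(4);T[:3,:3]=R.from_rotvec(s['tcp_rot']).as_matrix();T[:3,3]=s['tcp_pos']
    return T@np.array(d['T_tool_cam'])
def spots(d,names,s=None):
    T=wfc(d,s)
    for n in names:
        for r in viewer.spot_point(d,n)[:2]:
            p=T@np.r_[r['centre'],1]; print(n,round(r['conf'],2),np.round(p[:3],4))
E
python3 - <<'E'
from h import *
s=st();print(R.from_rotvec(s['tcp_rot']).as_matrix().round(3))
N=['rack','rack_board','rack_rail','latch_case','case_foot','plain_case','ribbed_case','panel_case','caddy','caddy_slot','nail_box','jar','tape_measure','glue_bottle']
for c in ['scene','top']:
    d=shot(c,c+'0');print(c,np.round(d['world_from_camera'],3).tolist());spots(d,N)
s=telemetry.get_state();d=shot('wrist','wrist0');print(np.round(d['T_tool_cam'],3).tolist())
E
```

```text
pics
{'clock': 0.0, 'joints': [1.261, 0.301, 1.522, -0.0, 1.321, -0.067], 'tcp_pos': [0.132, 0.534, 0.231], 'tcp_rot': [-1.564, 0.191, -0.19], 'force': [0.292, -0.175, 0.509], 'finger_gap': 0.085}
[[ 0.971 -0.     0.24 ]
 [-0.24  -0.001  0.971]
 [-0.    -1.    -0.001]]
scene [[-0.994, 0.051, -0.093, 0.645], [0.106, 0.48, -0.871, 1.17], [0.001, -0.876, -0.482, 0.819], [0.0, 0.0, 0.0, 1.0]]
rack 0.91 [ 0.5684 -0.182   0.0039]
rack_board 0.74 [ 0.5806 -0.2663  0.2961]
latch_case 0.77 [ 0.5876 -0.1773  0.0165]
latch_case 0.67 [ 0.5743 -0.1354  0.0117]
case_foot 0.92 [ 0.5745 -0.1327  0.0081]
case_foot 0.62 [ 0.5436 -0.1907  0.011 ]
plain_case 0.57 [ 0.5074 -0.1955  0.0114]
plain_case 0.5 [ 0.5676 -0.1842  0.003 ]
ribbed_case 0.93 [ 0.5428 -0.1914  0.0111]
panel_case 0.84 [ 0.628 -0.177  0.01 ]
caddy 0.69 [5.218e-01 2.232e-01 2.000e-04]
caddy_slot 0.98 [0.543  0.2542 0.0093]
caddy_slot 0.62 [ 0.5434 -0.1934  0.012 ]
nail_box 0.93 [0.5196 0.1883 0.0051]
jar 0.93 [0.6568 0.1005 0.0016]
tape_measure 0.95 [ 0.3769  0.0753 -0.0023]
glue_bottle 0.87 [ 0.6795  0.2662 -0.0027]
top [[0.33, -0.742, 0.583, -0.28], [-0.944, -0.271, 0.19, -0.255], [0.017, -0.613, -0.79, 1.285], [0.0, 0.0, 0.0, 1.0]]
rack 0.59 [ 0.5657 -0.1841 -0.0029]
rack 0.24 [ 0.3734  0.0697 -0.0027]
rack_board 0.78 [ 0.5842 -0.2671  0.2962]
rack_rail 0.78 [ 0.5507 -0.0827  0.0567]
plain_case 0.6 [ 0.5072 -0.1989  0.0099]
caddy 0.89 [ 0.5239  0.2181 -0.0017]
caddy 0.31 [ 5.656e-01 -1.863e-01  2.000e-04]
caddy_slot 0.83 [0.5394 0.2513 0.0044]
nail_box 0.83 [0.5231 0.1888 0.0061]
nail_box 0.52 [ 0.3766  0.0699 -0.0023]
jar 0.75 [ 0.6543  0.0989 -0.0035]
tape_measure 0.7 [ 0.3724  0.0717 -0.0015]
tape_measure 0.64 [ 0.6812  0.2684 -0.0011]
glue_bottle 0.69 [ 6.801e-01  2.690e-01 -6.000e-04]
[[0.0, 0.947, 0.322, -0.082], [-0.001, -0.322, 0.947, -0.144], [1.0, -0.001, 0.001, -0.0], [0.0, 0.0, 0.0, 1.0]]
```

View pics/scene0.png

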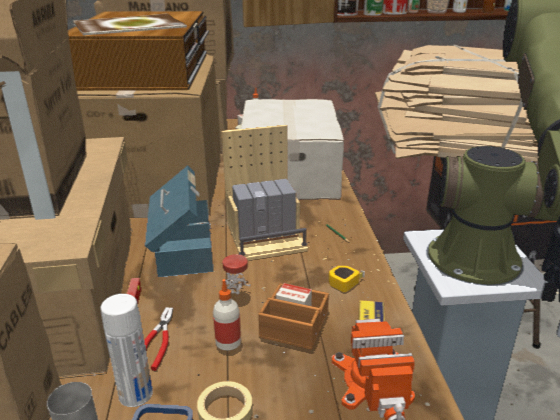

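View pics/top0.png

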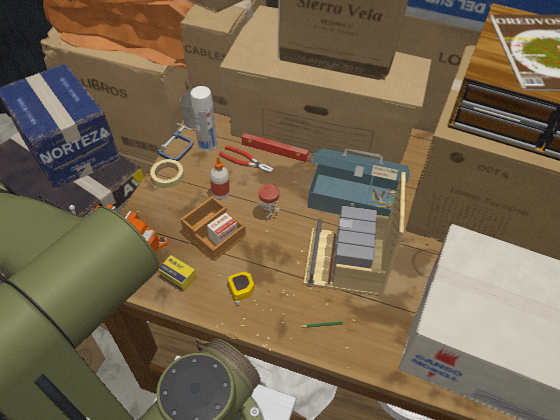

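View pics/wrist0.png

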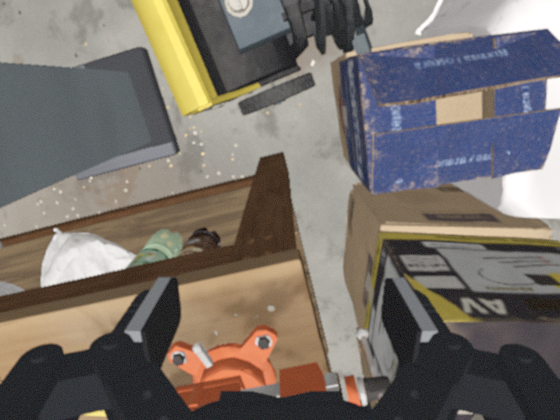

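Run:
```python
from h import *
im=cv2.imread('pics/scene0.png');c=im[120:265,210:330];cv2.imwrite('pics/sc_crop.png',cv2.resize(c,None,fx=4,fy=4,interpolation=cv2.INTER_CUBIC))
im=cv2.imread('pics/top0.png');c=im[165:300,290:420];cv2.imwrite('pics/top_crop.png',cv2.resize(c,None,fx=4,fy=4,interpolation=cv2.INTER_CUBIC))
```

```text
(no output)
```

View pics/sc_crop.png

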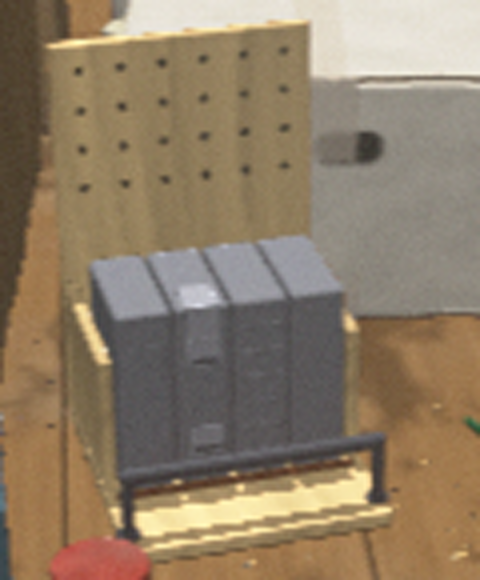

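View pics/top_crop.png

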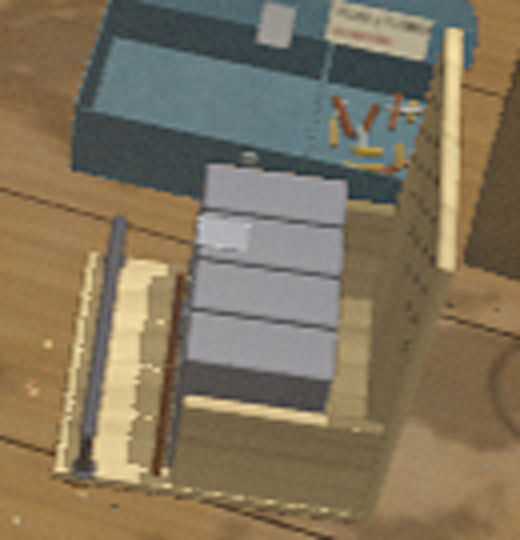

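```bash
cat >> h.py <<'E'
def Rt(yaw,tilt):
    """tool z horizontal at yaw deg; tool y = down tilted by tilt deg toward +tool-x-horizontal"""
    y,t=np.radians(yaw),np.radians(tilt)
    z=np.array([np.cos(y),np.sin(y),0]); h=np.cross(np.array([0,0,-1.]),z)
    d=np.cos(t)*np.array([0,0,-1.])+np.sin(t)*h
    return np.c_[np.cross(d,z),d,z]
def delta(p,Rw,s=None):
    s=s or telemetry.get_state(); R0=R.from_rotvec(s['tcp_rot']).as_matrix()
    dp=R0.T@(np.array(p)-s['tcp_pos']); w=R.from_matrix(R0.T@Rw).as_rotvec()
    n=max(np.linalg.norm(dp)/.0417,np.degrees(np.linalg.norm(w))/7.16)
    print('dp',np.round(dp/.3,4).tolist(),'tw',np.round(w/np.pi,4).tolist(),'rows',round(n,1),'|mm',np.round(dp*1000,1).tolist())
E
python3 - <<'E'
from h import *
delta([.54,.25,.26],Rt(60,0))
E
```

```text
dp [1.5469, -0.0957, -0.5916] tw [-0.0, 0.0894, -0.0] rows 11.9 |mm [464.1, -28.7, -177.5]
```

```bash
python3 -m crank '{"delta_pos":[[0.12,-0.03,-0.05],[0.25,-0.06,-0.1],[0.38,-0.09,-0.15],[0.5,-0.1,-0.2],[0.62,-0.1,-0.25],[0.75,-0.1,-0.3],[0.88,-0.1,-0.35],[0.95,-0.1,-0.37]],"twist":[[0,0.01,0],[0,0.02,0],[0,0.03,0],[0,0.04,0],[0,0.05,0],[0,0.06,0],[0,0.08,0],[0,0.0894,0]]}' 1
python3 - <<'E'
from h import *
st();delta([.54,.25,.26],Rt(60,0))
E
```

```text
clock: 2.22
tcp_pos: [0.3848, 0.355, 0.2614]
tcp_rot: [-1.531, 0.414, -0.415]
force: [-1.4, 1.3, -0.1]
finger_gap: 0.0852
{'clock': 2.217, 'joints': [0.675, 0.218, 1.553, -0.001, 1.37, -0.366], 'tcp_pos': [0.385, 0.355, 0.261], 'tcp_rot': [-1.531, 0.414, -0.415], 'force': [-1.433, 1.346, -0.059], 'finger_gap': 0.085}
dp [0.6231, 0.0052, -0.041] tw [-0.0001, -0.0018, 0.0002] rows 4.5 |mm [186.9, 1.6, -12.3]
```

```bash
python3 -m crank '{"delta_pos":[[0.12,0,-0.01],[0.25,0,-0.02],[0.38,0.005,-0.03],[0.5,0.005,-0.04],[0.6,0.005,-0.041],[0.623,0.005,-0.041],[0.623,0.005,-0.041],[0.623,0.005,-0.041]],"twist":[[0,0,0],[0,0,0],[0,0,0],[0,0,0],[0,0,0],[0,0,0],[0,0,0],[0,0,0]]}'
python3 - <<'E'
from h import *
s=st();d=shot('wrist','w_caddy');spots(d,['caddy','caddy_slot','nail_box'],s)
import pickle;pickle.dump((s,d),open('caddy.pkl','wb'))
E
```

```text
clock: 2.88
tcp_pos: [0.5396, 0.2502, 0.2598]
tcp_rot: [-1.531, 0.415, -0.415]
force: [-0.6, 0.8, -0.5]
finger_gap: 0.0856
{'clock': 2.883, 'joints': [0.373, 0.382, 1.346, -0.0, 1.414, -0.668], 'tcp_pos': [0.54, 0.25, 0.26], 'tcp_rot': [-1.531, 0.415, -0.415], 'force': [-0.632, 0.751, -0.468], 'finger_gap': 0.086}
caddy 0.7 [0.5226 0.1961 0.0091]
caddy 0.55 [ 0.5261  0.2223 -0.0006]
caddy_slot 0.57 [0.5411 0.2562 0.0077]
caddy_slot 0.55 [ 0.5802 -0.1327  0.0144]
nail_box 0.56 [0.5235 0.1947 0.0088]
```

View pics/w_caddy.png

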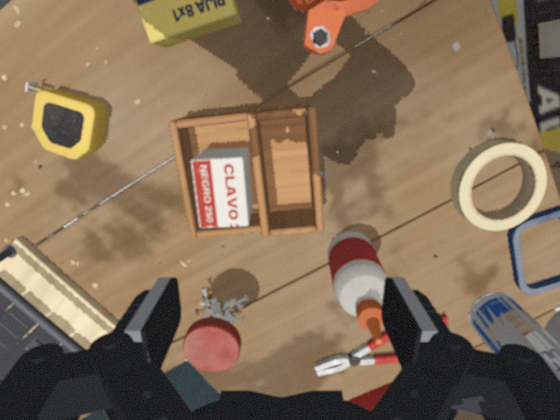

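Run:
```python
from h import *
im=cv2.imread('pics/w_caddy.png');c=im[95:245,160:335];cv2.imwrite('pics/w_caddy_c.png',cv2.resize(c,None,fx=4,fy=4,interpolation=cv2.INTER_CUBIC))
```

```text
(no output)
```

View pics/w_caddy_c.png

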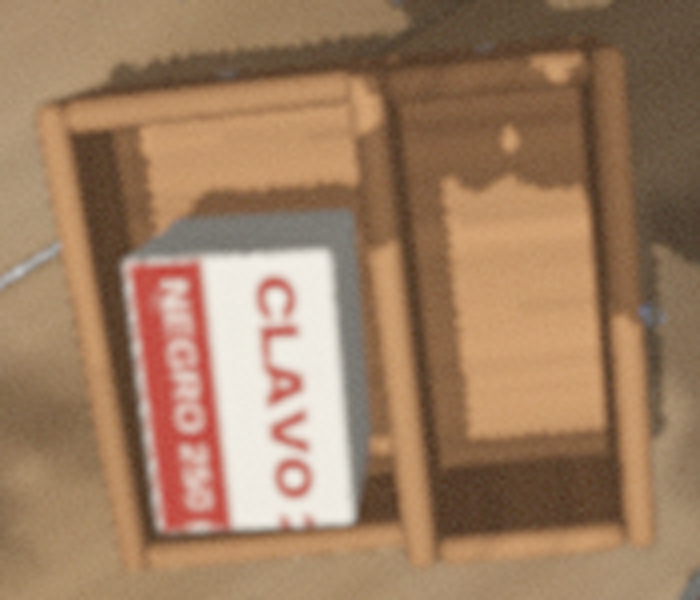

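```bash
cat >> h.py <<'E'
def proj(P,d,s=None):
    T=np.linalg.inv(wfc(d,s)); P=np.atleast_2d(P)
    rv=cv2.Rodrigues(T[:3,:3])[0]
    return cv2.projectPoints(np.float64(P),rv,T[:3,3],np.float64(d['camera_matrix']),np.float64(d['dist']))[0][:,0]
def place(q,P):
    a=q[2];P=np.atleast_2d(P);c,s_=np.cos(a),np.sin(a)
    return np.c_[q[0]+c*P[:,0]-s_*P[:,1],q[1]+s_*P[:,0]+c*P[:,1],P[:,2]]
def fit(M,px,q0,d,s=None):
    from scipy.optimize import least_squares
    r=least_squares(lambda q:(proj(place(q,M),d,s)-px).ravel(),q0,x_scale=[.01,.01,.1],loss='soft_l1')
    print('fit',r.x[:2].round(4),np.degrees(r.x[2]).round(2));print('res',(proj(place(r.x,M),d,s)-px).round(1).tolist());return r.x
def overlay(d,segs,f,s=None,crop=None,fx=4):
    im=d['frame'][:,:,::-1].copy();k=fx
    x0,y0,x1,y1=crop; im=cv2.resize(im[y0:y1,x0:x1],None,fx=k,fy=k,interpolation=cv2.INTER_CUBIC)
    for a,b in segs:
        p=(proj(np.array([a,b]),d,s)-[x0,y0]+.5)*k
        cv2.line(im,tuple(p[0].astype(int).tolist()),tuple(p[1].astype(int).tolist()),(0,255,0),1)
    cv2.imwrite('pics/'+f+'.png',im)
E
cat > cad.py <<'E'
from h import *
import pickle;s,d=pickle.load(open('caddy.pkl','rb'))
M=np.array([[-62,71,68],[62,71,68],[62,7,68],[-62,7,68],[-62,-71,53],[62,-71,53]])/1e3
px=np.array([[618,45],[653,545],[410,567],[350,78],[40,105],[128,570]])/4+[160,95]
q=fit(M,px,[.524,.22,np.radians(-30)],d,s)
segs=[]
def rect(x,y0,y1,z):
    P=place(q,np.array([[-x,y0,z],[x,y0,z],[x,y1,z],[-x,y1,z]])/1e3)
    for i in range(4): segs.append((P[i],P[(i+1)%4]))
rect(62,7,71,68);rect(54,15,63,68);rect(62,-71,7,53);rect(54,15,63,8)
print('slot',place(q,[[0,.039,.008]]))
overlay(d,segs,'cad_ov',s,(160,95,335,245))
E
python3 cad.py
```

```text
fit [0.5259 0.2219] -24.66
res [[2.5, -0.3], [2.1, 0.7], [0.1, 1.0], [-0.5, -1.4], [-1.7, -0.4], [-1.1, 1.2]]
slot [[0.54218912 0.25733055 0.008     ]]
```

View pics/cad_ov.png

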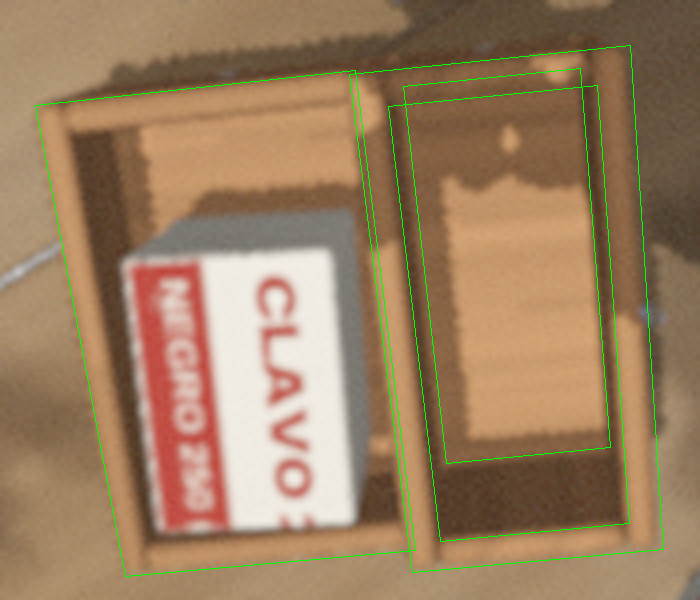

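Run:
```python
from h import *
delta([.57,-.11,.30],Rt(10,0))
```

```text
dp [0.6948, -0.132, -0.9875] tw [-0.0003, 0.2765, 0.0002] rows 8.7 |mm [208.4, -39.6, -296.3]
```

```bash
python3 -m crank '{"delta_pos":[[0.07,-0.03,-0.1],[0.14,-0.06,-0.2],[0.21,-0.08,-0.3],[0.28,-0.1,-0.4],[0.35,-0.12,-0.5],[0.42,-0.13,-0.6],[0.49,-0.132,-0.7],[0.56,-0.132,-0.8],[0.64,-0.132,-0.9],[0.695,-0.132,-0.985],[0.695,-0.132,-0.985],[0.695,-0.132,-0.985]],"twist":[[0,0.03,0],[0,0.06,0],[0,0.09,0],[0,0.12,0],[0,0.15,0],[0,0.18,0],[0,0.21,0],[0,0.24,0],[0,0.26,0],[0,0.276,0],[0,0.276,0],[0,0.276,0]]}' -1
python3 - <<'E'
from h import *
s=st();d=shot('wrist','w_rack');spots(d,['rack','latch_case','rack_board','rack_rail'],s)
import pickle;pickle.dump((s,d),open('rack.pkl','wb'))
E
```

```text
clock: 4.08
tcp_pos: [0.5702, -0.11, 0.3]
tcp_rot: [-1.286, 1.079, -1.08]
force: [-0.4, 0.5, -0.2]
finger_gap: -0.0002
{'clock': 4.083, 'joints': [-0.254, 0.328, 1.326, 0.0, 1.487, -0.428], 'tcp_pos': [0.57, -0.11, 0.3], 'tcp_rot': [-1.286, 1.079, -1.08], 'force': [-0.361, 0.454, -0.192], 'finger_gap': -0.0}
rack 0.28 [ 0.5782 -0.1369  0.0131]
latch_case 0.69 [ 0.5885 -0.1759  0.0105]
rack_board 0.55 [ 0.5475 -0.1889  0.0091]
rack_rail 0.6 [ 0.5482 -0.0809  0.0632]
```

View pics/w_rack.png

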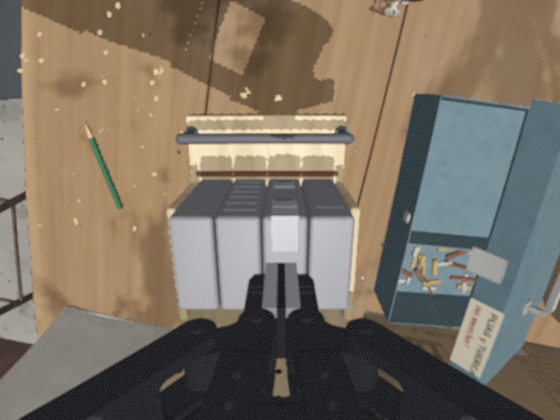

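Run:
```python
from h import *
im=cv2.imread('pics/w_rack.png');c=im[105:325,165:365];cv2.imwrite('pics/w_rack_c.png',cv2.resize(c,None,fx=3.5,fy=3.5,interpolation=cv2.INTER_CUBIC)[:600*2])
import cv2
c=im[105:255,165:365];cv2.imwrite('pics/w_rack_c.png',cv2.resize(c,None,fx=4,fy=4,interpolation=cv2.INTER_CUBIC))
```

```text
(no output)
```

View pics/w_rack_c.png

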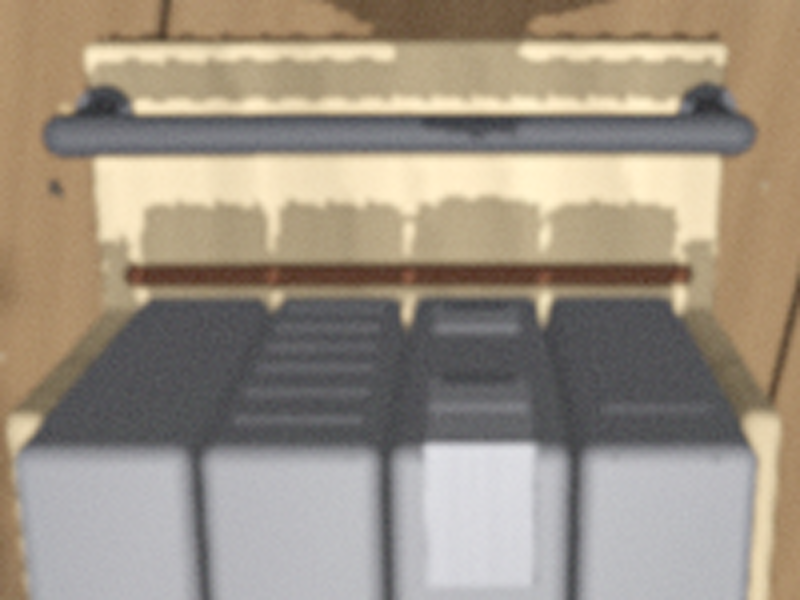

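```bash
cat > rk.py <<'E'
from h import *
import pickle;s,d=pickle.load(open('rack.pkl','rb'))
M=np.array([[-50,-41.5,152],[-50,0,152],[-50,41.5,152],[-50,-41.5,14],[-50,0,14],[-50,41.5,14],[-105,0,59]])/1e3
px=np.array([[200,445],[385,445],[574,445],[272,300],[407,300],[543,300],[399,135]])/4+[165,105]
q=fit(M,px,[.567,-.183,np.radians(-80)],d,s)
np.save('q.npy',q)
segs=[]
def L(*P):
    P=place(q,np.array(P)/1e3)
    for i in range(len(P)-1): segs.append((P[i],P[i+1]))
for y in(-62,-21,21,62):
    L([-50,y-20,12],[-50,y+20,12],[-50,y+20,152],[-50,y-20,152],[-50,y-20,12]);L([-50,y-20,152],[46,y-20,152],[46,y+20,152],[-50,y+20,152])
L([-105,-95,59],[-105,95,59]);L([-106.5,-95,0],[-106.5,95,0])
overlay(d,segs,'rk_ov',s,(165,105,365,255))
E
python3 rk.py
```

```text
fit [ 0.5671 -0.1863] -79.95
res [[-1.4, 0.9], [-0.0, 0.9], [0.6, 0.8], [0.4, -1.4], [0.2, -1.5], [-0.1, -1.6], [0.0, -0.1]]
```

View pics/rk_ov.png

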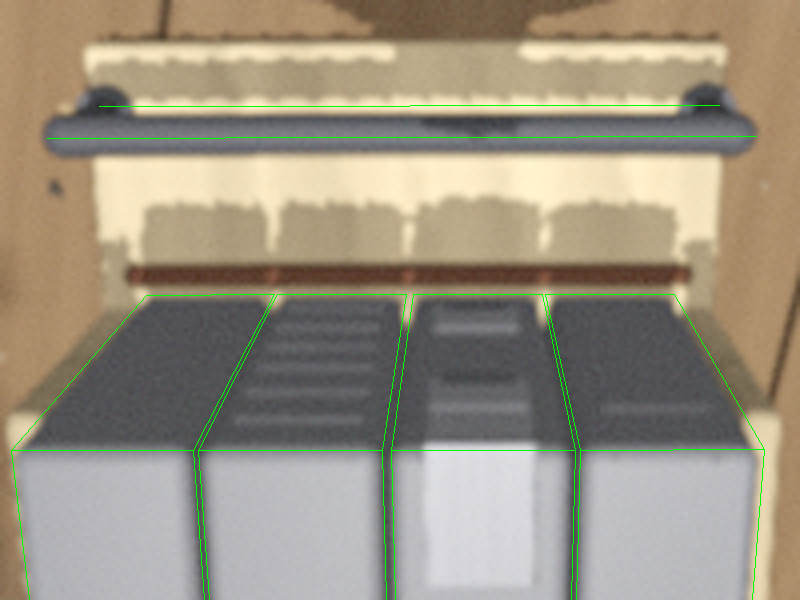

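```bash
cat >> h.py <<'E'
def rk(x,y,z): return place(np.load('q.npy'),[[x/1e3,y/1e3,z/1e3]])[0]
def RR(t): return Rt(np.degrees(np.load('q.npy')[2])+90,t)
def inrack(s):
    q=np.load('q.npy');d=np.array(s['tcp_pos'])-[q[0],q[1],0];c,n=np.cos(q[2]),np.sin(q[2])
    return np.round(1e3*np.array([c*d[0]+n*d[1],-n*d[0]+c*d[1],d[2]]),1)
E
python3 - <<'E'
from h import *
delta(rk(42,21,195),RR(25))
E
```

```text
dp [0.3946, 0.3509, 0.0121] tw [-0.0006, 0.0007, -0.1388] rows 3.8 |mm [118.4, 105.3, 3.6]
```

```bash
python3 -m crank '{"delta_pos":[[0.08,0.05,0],[0.16,0.1,0.004],[0.24,0.16,0.008],[0.31,0.23,0.01],[0.36,0.29,0.012],[0.395,0.35,0.012],[0.395,0.35,0.012],[0.395,0.35,0.012]],"twist":[[0,0,-0.03],[0,0,-0.06],[0,0,-0.09],[0,0,-0.12],[0,0.0007,-0.139],[0,0.0007,-0.139],[0,0.0007,-0.139],[0,0.0007,-0.139]]}' -1
python3 - <<'E'
from h import *
s=st();print(inrack(s));d=shot('wrist','w_pre');delta(rk(67,21,141),RR(25),s)
E
```

```text
clock: 5.0
tcp_pos: [0.5951, -0.2234, 0.1952]
tcp_rot: [-1.564, 0.813, -1.398]
force: [-0.1, -0.4, 0.8]
finger_gap: -0.0001
{'clock': 5.0, 'joints': [-0.27, 0.439, 1.473, -0.447, 1.075, -0.261], 'tcp_pos': [0.595, -0.223, 0.195], 'tcp_rot': [-1.564, 0.813, -1.398], 'force': [-0.084, -0.393, 0.772], 'finger_gap': -0.0}
[ 41.4  21.1 195.2]
dp [0.001, 0.1996, -0.0004] tw [-0.0003, 0.0001, -0.0001] rows 1.4 |mm [0.3, 59.9, -0.1]
```

View pics/w_pre.png

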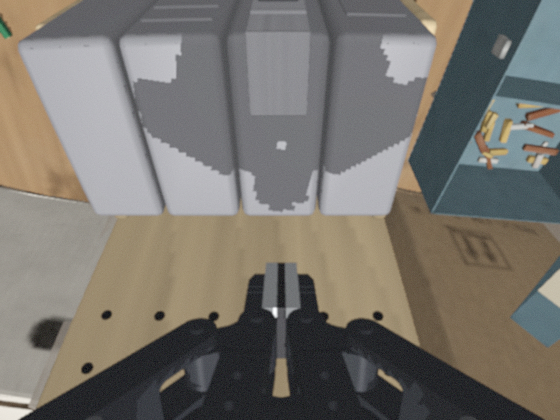

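```bash
python3 - <<'E'
from h import *
s=telemetry.get_state();d=viewer.camera('wrist')
for x in (40,46,50): print(x,proj([rk(x,1,152),rk(x,41,152)],d,s).round(1).tolist())
print(proj([rk(84,21,180),rk(84,21,152),rk(-50,21,152)],d,s).round(1).tolist())
E
python3 -m crank '{"delta_pos":[[0,0.07,0],[0,0.14,0],[0,0.2,0],[0,0.2,0],[0,0.2,0]],"twist":[[0,0,0],[0,0,0],[0,0,0],[0,0,0],[0,0,0]]}' -1
python3 - <<'E'
from h import *
s=st();print(inrack(s));d=shot('scene','s_ins')
im=cv2.imread('pics/s_ins.png');c=im[120:265,210:330];cv2.imwrite('pics/s_ins.png',cv2.resize(c,None,fx=4,fy=4,interpolation=cv2.INTER_CUBIC))
E
```

```text
40 [[241.7, 208.2], [315.8, 208.1]]
46 [[242.5, 216.0], [315.0, 215.9]]
50 [[243.1, 221.1], [314.6, 221.0]]
[[278.9, 297.8], [279.0, 258.9], [278.0, 33.4]]
clock: 5.52
tcp_pos: [0.6006, -0.2482, 0.1437]
tcp_rot: [-1.562, 0.81, -1.401]
force: [-0.5, 0.1, 1.1]
finger_gap: 0.0002
{'clock': 5.517, 'joints': [-0.307, 0.516, 1.487, -0.468, 0.974, -0.248], 'tcp_pos': [0.601, -0.248, 0.144], 'tcp_rot': [-1.562, 0.81, -1.401], 'force': [-0.542, 0.094, 1.099], 'finger_gap': 0.0}
[ 66.8  22.2 143.7]
```

View pics/s_ins.png

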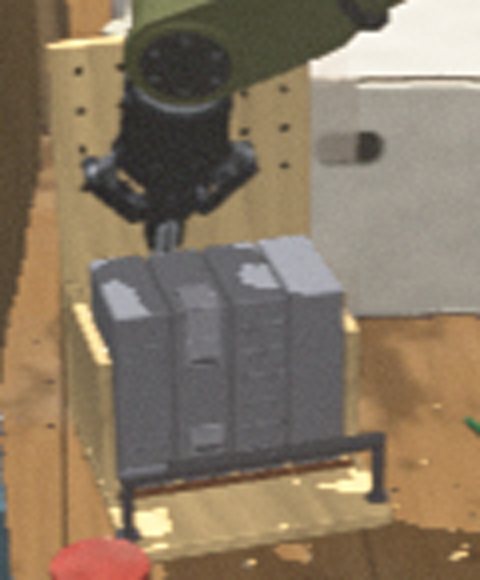

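Run:
```python
from h import *
t=np.radians(25);s=telemetry.get_state();R0=R.from_rotvec(s['tcp_rot']).as_matrix()
for th,z in zip([0,5,10,15,20,25,30,34,38,42],[142,142,142,144,147,150,154,158,161,164]):
    a=np.radians(th);A=np.array([-np.sin(a),np.cos(a)]);X=np.array([np.cos(a),np.sin(a)])
    C=np.array([-50,12])+96*X+140*A
    if th<=25:
        # C on face: F = C - u*(-sin t,cos t); F_z=z-4.65
        u=(C[1]-(z-4.65))/np.cos(t);F=C+u*np.array([np.sin(t),-np.cos(t)])
    else:
        u=(C[1]-(z-4.65))/A[1];F=C-u*A
    x=F[0]+10
    dp=R0.T@(rk(x,21,z)-s['tcp_pos'])/.3
    print(th,'u',round(u,1),'x',round(x,1),z,dp.round(3).tolist())
```

```text
0 u 16.2 x 62.8 142 [-0.015, 0.002, -0.005]
5 u 24.8 x 53.9 142 [-0.042, -0.011, -0.005]
10 u 32.2 x 43.8 142 [-0.073, -0.025, -0.005]
15 u 36.1 x 31.8 144 [-0.106, -0.048, -0.005]
20 u 37.6 x 18.2 147 [-0.143, -0.076, -0.005]
25 u 37.6 x 3.7 150 [-0.182, -0.106, -0.005]
30 u 36.8 x -8.4 154 [-0.214, -0.135, -0.005]
34 u 34.3 x -19.5 158 [-0.241, -0.163, -0.004]
38 u 31.8 x -31.0 161 [-0.272, -0.188, -0.004]
42 u 28.2 x -43.5 164 [-0.305, -0.215, -0.004]
```

```bash
python3 - <<'E'
from h import *
t=np.radians(25);s=telemetry.get_state();R0=R.from_rotvec(s['tcp_rot']).as_matrix()
for th,z in zip([0,5,10,15,20,25,30,34,38,42],[142,144,148,154,160,163,166,167,168,169]):
    a=np.radians(th);A=np.array([-np.sin(a),np.cos(a)]);X=np.array([np.cos(a),np.sin(a)])
    C=np.array([-50,12])+96*X+140*A
    if th<=25:
        u=(C[1]-(z-4.65))/np.cos(t);F=C+u*np.array([np.sin(t),-np.cos(t)])
    else:
        u=(C[1]-(z-4.65))/A[1];F=C-u*A
    x=F[0]+10
    dp=R0.T@(rk(x,21,z)-s['tcp_pos'])/.3
    print(th,'u',round(u,1),'x',round(x,1),z,dp.round(3).tolist())
E
python3 -m crank '{"delta_pos":[[-0.008,0.002,-0.005],[-0.015,0,-0.005],[-0.025,-0.006,-0.005],[-0.035,-0.011,-0.005],[-0.045,-0.018,-0.005],[-0.05,-0.022,-0.005],[-0.05,-0.022,-0.005]],"twist":[[0,0,0],[0,0,0],[0,0,0],[0,0,0],[0,0,0],[0,0,0],[0,0,0]]}' -1
python3 - <<'E'
from h import *
s=st();print(inrack(s));d=shot('scene','s_t1')
im=cv2.imread('pics/s_t1.png');c=im[120:265,210:330];cv2.imwrite('pics/s_t1.png',cv2.resize(c,None,fx=4,fy=4,interpolation=cv2.INTER_CUBIC))
E
```

```text
0 u 16.2 x 62.8 142 [-0.015, 0.002, -0.005]
5 u 22.6 x 53.0 144 [-0.042, -0.018, -0.005]
10 u 25.6 x 41.0 148 [-0.073, -0.047, -0.005]
15 u 25.1 x 27.1 154 [-0.106, -0.085, -0.005]
20 u 23.2 x 12.1 160 [-0.143, -0.124, -0.004]
25 u 23.3 x -2.3 163 [-0.182, -0.154, -0.004]
30 u 23.0 x -15.4 166 [-0.217, -0.181, -0.004]
34 u 23.4 x -25.6 167 [-0.247, -0.199, -0.004]
38 u 22.9 x -36.4 168 [-0.278, -0.217, -0.004]
42 u 21.4 x -48.0 169 [-0.312, -0.236, -0.004]
clock: 6.15
tcp_pos: [0.5984, -0.2336, 0.1487]
tcp_rot: [-1.559, 0.801, -1.41]
force: [0.9, -12.0, 17.1]
finger_gap: 0.0003
{'clock': 6.15, 'joints': [-0.284, 0.495, 1.508, -0.477, 0.975, -0.22], 'tcp_pos': [0.598, -0.234, 0.149], 'tcp_rot': [-1.559, 0.801, -1.41], 'force': [0.908, -12.033, 17.113], 'finger_gap': 0.0}
[ 52.1  22.5 148.7]
```

View pics/s_t1.png

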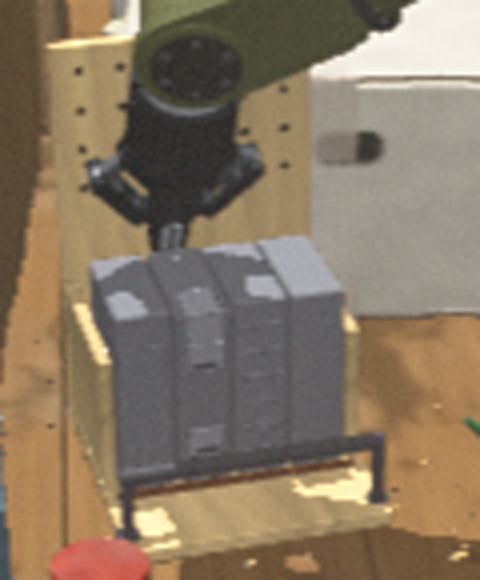

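Run:
```python
from h import *
s=telemetry.get_state();d=shot('wrist','w_t1')
for x in (40,46,50): print(x,proj([rk(x,1,152),rk(x,41,152)],d,s).round(1).tolist())
print(proj([s['tcp_pos']],d,s))
```

```text
40 [[228.9, 268.5], [323.3, 267.8]]
46 [[230.3, 276.8], [322.2, 276.0]]
50 [[231.2, 282.0], [321.4, 281.3]]
[[279.6464098  278.21514425]]
```

View pics/w_t1.png

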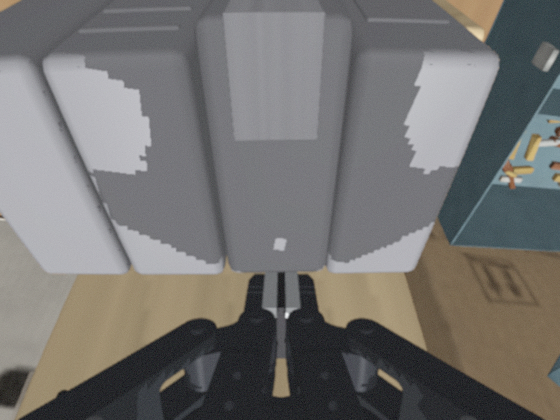

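```bash
cat > arc.py <<'E'
from h import *
def arc(ths,us,y=21,t=25,dx=0):
    t=np.radians(t);s=telemetry.get_state();R0=R.from_rotvec(s['tcp_rot']).as_matrix();print(inrack(s))
    for th,u in zip(ths,us):
        a=np.radians(th);A=np.array([-np.sin(a),np.cos(a)]);X=np.array([np.cos(a),np.sin(a)])
        C=np.array([-50+dx,12])+96*X+140*A
        T=np.array([-np.sin(t),np.cos(t)]) if a<=t else A
        F=C-u*T; x,z=F+[11*np.cos(t),11*np.sin(t)]
        print(th,u,'x',round(x,1),round(z,1),(R0.T@(rk(x,y,z)-s['tcp_pos'])/.3).round(3).tolist())
E
python3 - <<'E'
from h import *
s=telemetry.get_state()
delta(rk(66,21,150),RR(25),s);delta(rk(66,21,136),RR(25),s)
E
```

```text
dp [0.0433, 0.0156, -0.005] tw [-0.0036, -0.001, 0.0026] rows 0.3 |mm [13.0, 4.7, -1.5]
dp [0.0233, 0.0577, -0.0055] tw [-0.0036, -0.001, 0.0026] rows 0.4 |mm [7.0, 17.3, -1.7]
```

```bash
python3 -m crank '{"delta_pos":[[0.043,0.016,-0.005],[0.043,0.016,-0.005],[0.033,0.037,-0.005],[0.023,0.058,-0.005],[0.023,0.058,-0.005],[0.023,0.058,-0.005]],"twist":[[-0.002,0,0.002],[-0.0036,-0.001,0.0026],[-0.0036,-0.001,0.0026],[-0.0036,-0.001,0.0026],[-0.0036,-0.001,0.0026],[-0.0036,-0.001,0.0026]]}' -1
python3 - <<'E'
from arc import *
st();arc([0,3,6,10,15,20,25,30,34,38,42],[21,20,19,18,16,15,14,14,14,14,14])
E
```

```text
clock: 6.75
tcp_pos: [0.5992, -0.247, 0.1349]
tcp_rot: [-1.566, 0.815, -1.397]
force: [-0.6, 0.2, -0.3]
finger_gap: -0.0001
{'clock': 6.75, 'joints': [-0.306, 0.526, 1.495, -0.473, 0.965, -0.24], 'tcp_pos': [0.599, -0.247, 0.135], 'tcp_rot': [-1.566, 0.815, -1.397], 'force': [-0.558, 0.156, -0.298], 'finger_gap': -0.0}
[ 65.3  21.  134.9]
0 21 x 64.8 137.6 [0.002, -0.009, 0.0]
3 20 x 57.0 143.4 [-0.013, -0.037, 0.0]
6 19 x 48.8 148.7 [-0.03, -0.065, 0.0]
10 18 x 37.8 154.9 [-0.055, -0.099, 0.0]
15 16 x 23.2 162.2 [-0.089, -0.142, 0.0]
20 15 x 8.6 167.4 [-0.126, -0.178, 0.0]
25 14 x -6.3 171.4 [-0.165, -0.211, 0.0]
30 14 x -19.9 173.8 [-0.203, -0.237, 0.0]
34 14 x -30.9 174.8 [-0.235, -0.256, 0.0]
38 14 x -42.0 175.0 [-0.268, -0.272, 0.0]
42 14 x -53.0 174.5 [-0.302, -0.286, 0.0]
```

```bash
python3 -m crank '{"delta_pos":[[0.002,-0.008,0],[-0.007,-0.018,0],[-0.013,-0.028,0],[-0.021,-0.042,0],[-0.03,-0.058,0],[-0.042,-0.075,0],[-0.055,-0.095,0],[-0.055,-0.095,0]],"twist":[[0,0,0],[0,0,0],[0,0,0],[0,0,0],[0,0,0],[0,0,0],[0,0,0],[0,0,0]]}' -1
python3 - <<'E'
from arc import *
s=st();d=shot('wrist','w_t2');arc([6,10,12,15,20,25,30,34,38,42],[19,18,17,16,15,14,14,14,14,14])
E
```

```text
clock: 7.42
tcp_pos: [0.5947, -0.2192, 0.1548]
tcp_rot: [-1.565, 0.813, -1.397]
force: [0.6, -0.3, 0.5]
finger_gap: -0.0003
{'clock': 7.417, 'joints': [-0.263, 0.48, 1.513, -0.47, 1.006, -0.214], 'tcp_pos': [0.595, -0.219, 0.155], 'tcp_rot': [-1.565, 0.813, -1.397], 'force': [0.613, -0.347, 0.548], 'finger_gap': -0.0}
[ 37.8  21.3 154.5]
6 19 x 48.8 148.7 [0.025, 0.033, -0.001]
10 18 x 37.8 154.9 [0.001, -0.001, -0.001]
12 17 x 31.9 158.1 [-0.012, -0.019, -0.001]
15 16 x 23.2 162.2 [-0.033, -0.044, -0.001]
20 15 x 8.6 167.4 [-0.07, -0.08, -0.001]
25 14 x -6.3 171.4 [-0.109, -0.113, -0.001]
30 14 x -19.9 173.8 [-0.147, -0.139, -0.001]
34 14 x -30.9 174.8 [-0.179, -0.158, -0.001]
38 14 x -42.0 175.0 [-0.212, -0.174, -0.001]
42 14 x -53.0 174.5 [-0.246, -0.188, -0.001]
```

View pics/w_t2.png

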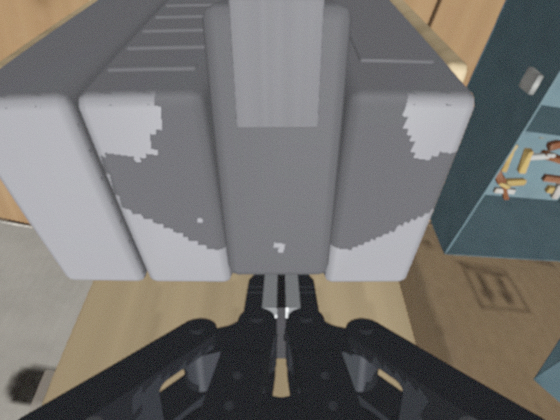

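```bash
python3 -m crank '{"delta_pos":[[-0.012,-0.017,-0.001],[-0.022,-0.031,-0.001],[-0.033,-0.044,-0.001],[-0.05,-0.061,-0.001],[-0.07,-0.079,-0.001],[-0.09,-0.097,-0.001],[-0.109,-0.112,-0.001],[-0.128,-0.126,-0.001],[-0.147,-0.138,-0.001],[-0.147,-0.138,-0.001]],"twist":[[0,0,0],[0,0,0],[0,0,0],[0,0,0],[0,0,0],[0,0,0],[0,0,0],[0,0,0],[0,0,0],[0,0,0]]}' -1
python3 - <<'E'
from arc import *
s=st();d=shot('scene','s_t3');arc([25,30,34,38,42],[14,14,14,14,14])
im=cv2.imread('pics/s_t3.png');c=im[120:265,210:330];cv2.imwrite('pics/s_t3.png',cv2.resize(c,None,fx=4,fy=4,interpolation=cv2.INTER_CUBIC))
E
```

```text
clock: 8.3
tcp_pos: [0.5843, -0.1619, 0.1736]
tcp_rot: [-1.565, 0.812, -1.397]
force: [0.1, 0.2, -0.4]
finger_gap: 0.0001
{'clock': 8.3, 'joints': [-0.17, 0.419, 1.555, -0.472, 1.061, -0.136], 'tcp_pos': [0.584, -0.162, 0.174], 'tcp_rot': [-1.565, 0.812, -1.397], 'force': [0.078, 0.237, -0.379], 'finger_gap': 0.0}
[-20.4  21.1 173.5]
25 14 x -6.3 171.4 [0.04, 0.026, -0.0]
30 14 x -19.9 173.8 [0.002, -0.0, -0.0]
34 14 x -30.9 174.8 [-0.03, -0.019, -0.0]
38 14 x -42.0 175.0 [-0.063, -0.035, -0.0]
42 14 x -53.0 174.5 [-0.097, -0.049, -0.0]
```

View pics/s_t3.png

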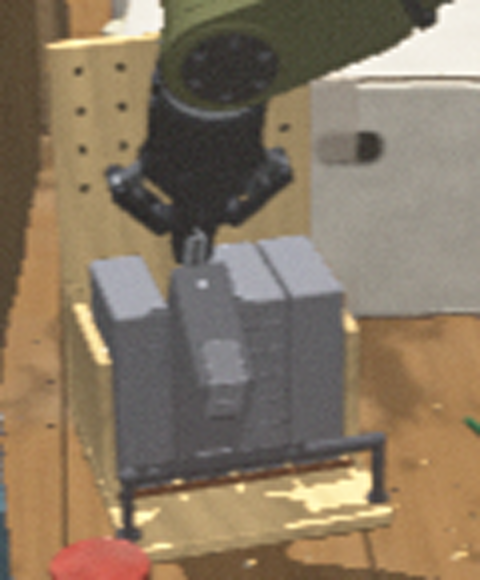

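Tipping works. Push past balance.

```bash
python3 -m crank '{"delta_pos":[[-0.015,-0.01,0],[-0.03,-0.019,0],[-0.047,-0.027,0],[-0.063,-0.035,0],[-0.075,-0.041,0],[-0.075,-0.041,0],[-0.075,-0.041,0],[-0.075,-0.041,0]],"twist":[[0,0,0],[0,0,0],[0,0,0],[0,0,0],[0,0,0],[0,0,0],[0,0,0],[0,0,0]]}' -1
python3 - <<'E'
from arc import *
s=st();print(inrack(s));d=shot('scene','s_t4')
im=cv2.imread('pics/s_t4.png');c=im[120:265,210:330];cv2.imwrite('pics/s_t4.png',cv2.resize(c,None,fx=4,fy=4,interpolation=cv2.INTER_CUBIC))
E
```

```text
clock: 9.02
tcp_pos: [0.5799, -0.1375, 0.1751]
tcp_rot: [-1.565, 0.812, -1.397]
force: [-0.1, 0.1, -0.1]
finger_gap: -0.0001
{'clock': 9.017, 'joints': [-0.129, 0.404, 1.573, -0.475, 1.076, -0.096], 'tcp_pos': [0.58, -0.137, 0.175], 'tcp_rot': [-1.565, 0.812, -1.397], 'force': [-0.14, 0.149, -0.105], 'finger_gap': -0.0}
[-45.8  21.1 175.1]
```

View pics/s_t4.png

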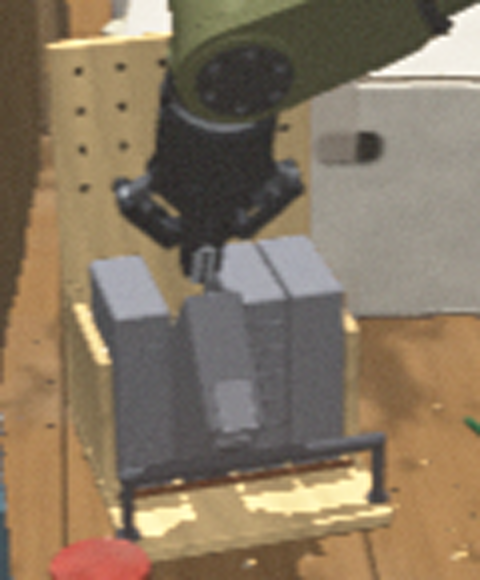

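Run:
```python
from h import *
delta(rk(-60,21,230),RR(25));delta(rk(-110,21,230),RR(35));delta(rk(-150,21,180),RR(45))
```

```text
dp [0.0343, -0.1859, -0.0002] tw [-0.0001, 0.0006, -0.0001] rows 1.4 |mm [10.3, -55.8, -0.0]
dp [-0.1168, -0.2563, 0.0002] tw [-0.0002, 0.0006, -0.0557] rows 2.0 |mm [-35.0, -76.9, 0.0]
dp [-0.308, -0.1615, 0.0005] tw [-0.0002, 0.0006, -0.1112] rows 2.8 |mm [-92.4, -48.4, 0.1]
```

```bash
python3 -m crank '{"delta_pos":[[0.02,-0.09,0],[0.034,-0.186,0],[-0.03,-0.22,0],[-0.117,-0.256,0],[-0.2,-0.22,0],[-0.26,-0.18,0],[-0.308,-0.16,0],[-0.308,-0.16,0],[-0.308,-0.16,0]],"twist":[[0,0,0],[0,0,0],[0,0,-0.03],[0,0,-0.056],[0,0,-0.09],[0,0,-0.111],[0,0,-0.111],[0,0,-0.111],[0,0,-0.111]]}' 1
python3 - <<'E'
from h import *
s=st();print(inrack(s));d=shot('wrist','w_g0')
import pickle;pickle.dump((s,d),open('g0.pkl','wb'));delta(rk(-150,21,180),RR(45),s);spots(d,['latch_case','case_foot'],s)
E
```

```text
clock: 9.82
tcp_pos: [0.5617, -0.0351, 0.1796]
tcp_rot: [-1.767, 0.555, -1.639]
force: [-0.4, -0.2, 0.4]
finger_gap: 0.0855
{'clock': 9.817, 'joints': [0.182, 0.429, 1.652, -0.851, 1.222, 0.378], 'tcp_pos': [0.562, -0.035, 0.18], 'tcp_rot': [-1.767, 0.555, -1.639], 'force': [-0.395, -0.209, 0.432], 'finger_gap': 0.085}
[-149.8   21.1  179.6]
dp [0.0003, -0.0014, -0.0002] tw [-0.0003, 0.0008, -0.0003] rows 0.0 |mm [0.1, -0.4, -0.1]
latch_case 0.83 [ 0.5833 -0.162   0.0478]
```

View pics/w_g0.png

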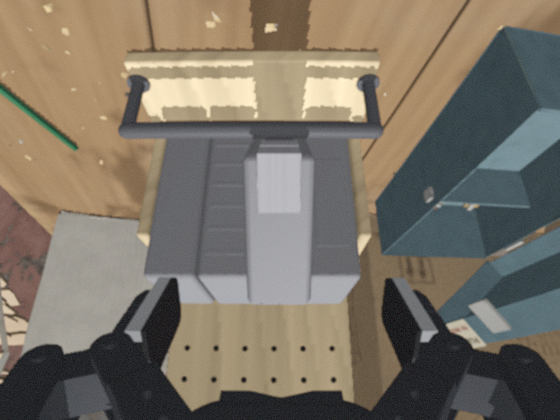

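Run:
```python
from h import *
import pickle;s,d=pickle.load(open('g0.pkl','rb'))
for dx in (0,-4):
  for th in (42,44,46,48,50):
    a=np.radians(th);A=np.array([-np.sin(a),np.cos(a)]);X=np.array([np.cos(a),np.sin(a)]);f=np.array([-50+dx,12])
    P=[f+140*A,f+140*A+96*X]
    print(dx,th,[proj([rk(p[0],y,p[1])],d,s)[0].round(1).tolist() for p in P for y in (1,41)])
im=cv2.imread('pics/w_g0.png');c=im[130:320,200:360];cv2.imwrite('pics/w_g0c.png',cv2.resize(c,None,fx=3,fy=3,interpolation=cv2.INTER_CUBIC))
print(proj([rk(-105,0,59),rk(-50,0,152),rk(-50,-41,152)],d,s).round(1))
```

```text
0 42 [[243.3, 166.8], [316.5, 167.0], [248.8, 310.7], [310.5, 310.9]]
0 44 [[243.0, 158.0], [316.8, 158.2], [248.2, 307.6], [311.1, 307.8]]
0 46 [[242.8, 149.0], [317.1, 149.2], [247.5, 304.1], [311.8, 304.2]]
0 48 [[242.5, 139.9], [317.3, 140.0], [246.8, 300.1], [312.5, 300.2]]
0 50 [[242.3, 130.6], [317.6, 130.8], [246.1, 295.5], [313.2, 295.7]]
-4 42 [[242.6, 162.7], [317.1, 162.9], [248.3, 309.6], [311.0, 309.7]]
-4 44 [[242.3, 153.7], [317.5, 153.9], [247.6, 306.4], [311.6, 306.5]]
-4 46 [[242.1, 144.6], [317.8, 144.7], [246.9, 302.8], [312.4, 302.9]]
-4 48 [[241.8, 135.2], [318.0, 135.4], [246.2, 298.7], [313.1, 298.8]]
-4 50 [[241.6, 125.7], [318.3, 125.9], [245.5, 294.0], [313.8, 294.2]]
[[250.8 129.1]
 [251.3 277.4]
 [196.1 277.1]]
```

View pics/w_g0c.png

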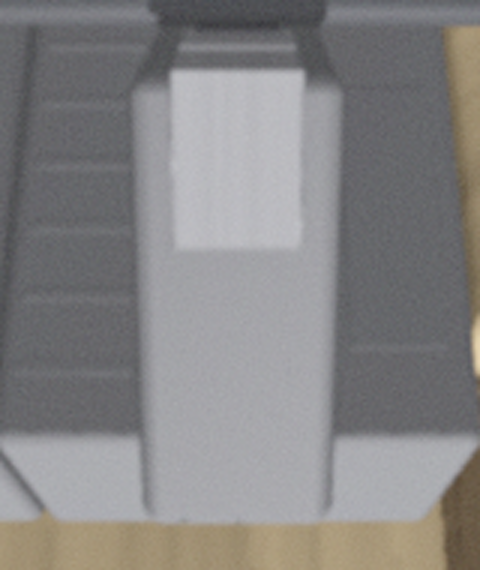

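Run:
```python
from h import *
delta(rk(-80.6,20.7,109.3),RR(45.3))
```

```text
dp [-0.008, 0.3296, -0.0023] tw [-0.0005, -0.0003, -0.002] rows 2.4 |mm [-2.4, 98.9, -0.7]
```

```bash
python3 -m crank '{"delta_pos":[[-0.002,0.06,-0.002],[-0.004,0.12,-0.002],[-0.006,0.19,-0.002],[-0.008,0.25,-0.002],[-0.008,0.3,-0.002],[-0.008,0.33,-0.002],[-0.008,0.33,-0.002],[-0.008,0.33,-0.002]],"twist":[[0,0,-0.001],[0,0,-0.002],[0,0,-0.002],[0,0,-0.002],[0,0,-0.002],[0,0,-0.002],[0,0,-0.002],[0,0,-0.002]]}' 1
python3 - <<'E'
from h import *
s=st();print(inrack(s));d=shot('wrist','w_g1')
E
```

```text
clock: 10.63
tcp_pos: [0.5737, -0.1037, 0.1097]
tcp_rot: [-1.767, 0.551, -1.648]
force: [-0.2, 0.4, 0.7]
finger_gap: 0.0853
{'clock': 10.633, 'joints': [0.057, 0.533, 1.691, -0.949, 1.052, 0.437], 'tcp_pos': [0.574, -0.104, 0.11], 'tcp_rot': [-1.767, 0.551, -1.648], 'force': [-0.158, 0.368, 0.739], 'finger_gap': 0.085}
[-80.2  20.9 109.7]
```

View pics/w_g1.png

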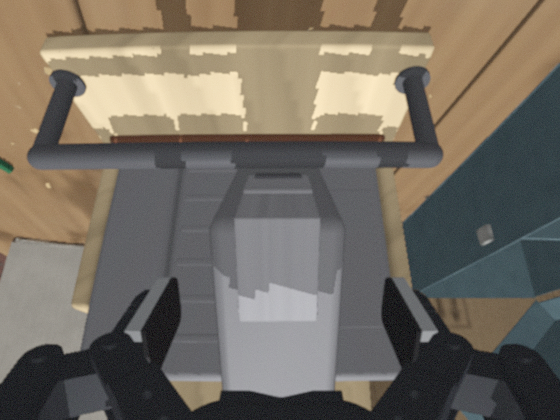

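```bash
python3 -m crank '{"delta_pos":[[0,0,0],[0,0,0],[0,0,0],[0,0,0],[0,0,0],[0,0,0],[0,0,0],[0,0,0],[0,0,0]],"twist":[[0,0,0],[0,0,0],[0,0,0],[0,0,0],[0,0,0],[0,0,0],[0,0,0],[0,0,0],[0,0,0]]}' -1 90
python3 - <<'E'
from h import *
s=st();print(inrack(s))
delta(rk(-110,20.7,150),RR(45.3),s);delta(rk(-150,20.7,200),RR(45.3),s);delta(rk(-190,20.7,240),RR(45.3),s)
E
```

```text
clock: 11.43
tcp_pos: [0.5741, -0.103, 0.1105]
tcp_rot: [-1.766, 0.55, -1.649]
force: [-2.8, 4.0, 5.6]
finger_gap: 0.0392
{'clock': 11.433, 'joints': [0.058, 0.532, 1.691, -0.949, 1.053, 0.437], 'tcp_pos': [0.574, -0.103, 0.11], 'tcp_rot': [-1.766, 0.55, -1.649], 'force': [-2.83, 4.047, 5.598], 'finger_gap': 0.039}
[-80.8  21.4 110.5]
dp [0.0252, -0.1619, -0.0018] tw [-0.001, -0.0007, 0.0001] rows 1.2 |mm [7.6, -48.6, -0.5]
dp [0.05, -0.3739, -0.0011] tw [-0.001, -0.0007, 0.0001] rows 2.7 |mm [15.0, -112.2, -0.3]
dp [0.0511, -0.5624, -0.0005] tw [-0.001, -0.0007, 0.0001] rows 4.1 |mm [15.3, -168.7, -0.1]
```

```bash
python3 -m crank '{"delta_pos":[[0.01,-0.01,0],[0.02,-0.04,-0.001],[0.025,-0.08,-0.001],[0.03,-0.13,-0.001],[0.035,-0.18,-0.001],[0.04,-0.23,-0.001],[0.045,-0.28,-0.001],[0.05,-0.33,-0.001],[0.05,-0.37,-0.001],[0.05,-0.37,-0.001]],"twist":[[0,0,0],[0,0,0],[0,0,0],[0,0,0],[0,0,0],[0,0,0],[0,0,0],[0,0,0],[0,0,0],[0,0,0]]}' -1 90
python3 - <<'E'
from h import *
s=st();print(inrack(s));d=shot('scene','s_l');im=cv2.imread('pics/s_l.png');c=im[90:300,190:370];cv2.imwrite('pics/s_l.png',cv2.resize(c,None,fx=3,fy=3))
d=shot('wrist','w_l')
E
```

```text
clock: 12.27
tcp_pos: [0.5618, -0.034, 0.2013]
tcp_rot: [-1.763, 0.548, -1.649]
force: [-0.9, 0.0, -3.8]
finger_gap: 0.0393
{'clock': 12.267, 'joints': [0.186, 0.4, 1.639, -0.847, 1.249, 0.355], 'tcp_pos': [0.562, -0.034, 0.201], 'tcp_rot': [-1.763, 0.548, -1.649], 'force': [-0.88, 0.031, -3.822], 'finger_gap': 0.039}
[-150.8   21.4  201.3]
```

View pics/s_l.png

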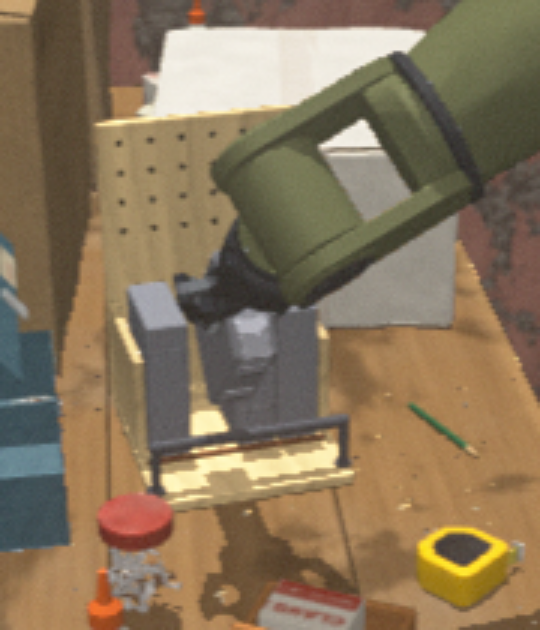

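View pics/w_l.png

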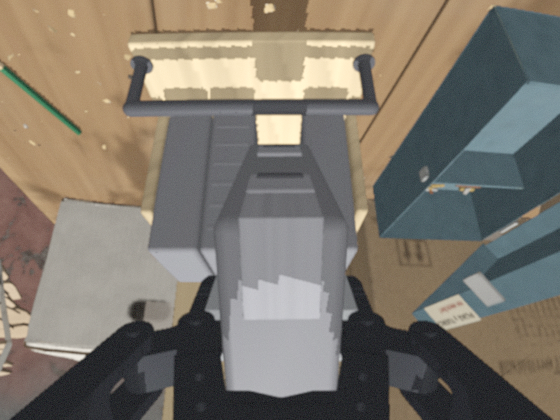

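Run:
```python
from h import *
delta(rk(-190,21,250),RR(45.3));delta(rk(-230,21,270),RR(0))
```

```text
dp [0.0255, -0.2152, 0.0019] tw [-0.0011, -0.0006, 0.0001] rows 1.6 |mm [7.6, -64.6, 0.6]
dp [-0.0209, -0.3569, 0.0023] tw [-0.0013, -0.0001, 0.2517] rows 6.3 |mm [-6.3, -107.1, 0.7]
```

```bash
python3 -m crank '{"delta_pos":[[0.01,-0.07,0.002],[0.02,-0.14,0.002],[0.025,-0.21,0.002],[0.015,-0.24,0.002],[0.005,-0.27,0.002],[0,-0.29,0.002],[-0.01,-0.32,0.002],[-0.02,-0.34,0.002],[-0.02,-0.357,0.002],[-0.02,-0.357,0.002],[-0.02,-0.357,0.002]],"twist":[[0,0,0],[0,0,0.01],[0,0,0.03],[0,0,0.06],[0,0,0.09],[0,0,0.125],[0,0,0.16],[0,0,0.195],[0,0,0.23],[-0.001,0,0.252],[-0.001,0,0.252]]}' -1 90
python3 - <<'E'
from h import *
s=st();print(inrack(s));d=shot('scene','s_u')
d=shot('wrist','w_u')
delta([.5417,.2563,.27],Rt(65.34,0),s)
E
```

```text
clock: 13.28
tcp_pos: [0.5476, 0.0417, 0.2696]
tcp_rot: [-1.284, 1.083, -1.079]
force: [0.2, -0.0, -5.5]
finger_gap: 0.0392
{'clock': 13.283, 'joints': [0.008, 0.272, 1.468, 0.003, 1.403, -0.165], 'tcp_pos': [0.548, 0.042, 0.27], 'tcp_rot': [-1.284, 1.083, -1.079], 'force': [0.202, -0.011, -5.509], 'finger_gap': 0.039}
[-227.8   20.6  269.6]
dp [-0.7083, 0.001, 0.1032] tw [-0.0004, -0.3081, -0.001] rows 7.7 |mm [-212.5, 0.3, 31.0]
```

View pics/s_u.png

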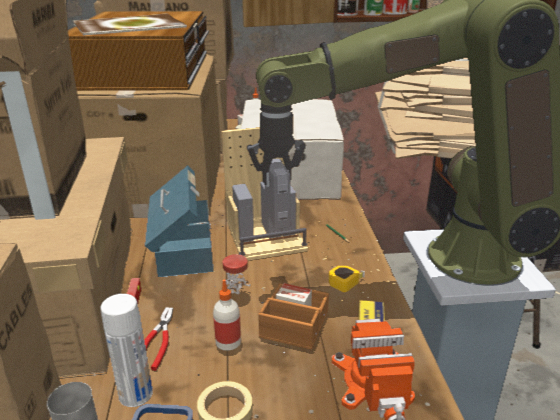

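View pics/w_u.png

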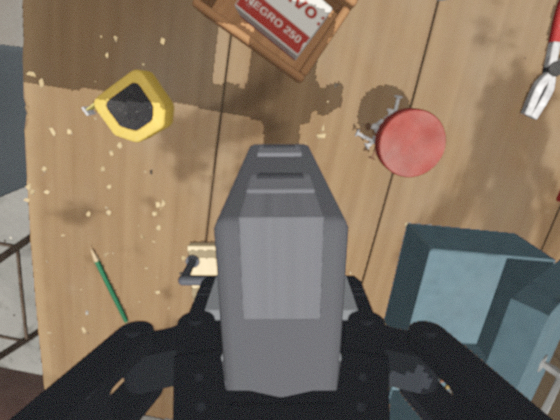

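```bash
cat > hand.py <<'E'
from h import *
from scipy.optimize import least_squares
def model(v):
    x0,y0,ph,z0=v; c,n=np.cos(ph),np.sin(ph)
    # case pt (X fwd=tool x, Z up): tool x = x0 + c X + n Z', tool y = y0 - (Z' c - n X); origin at case top centre
    P=[]
    for X,Zp in [(-47,-1),(47,-1),(-48,-138)]:
        for Y in (-20,20):
            P.append([x0+(c*X+n*Zp)/1e3, y0-(c*Zp-n*X)/1e3, z0+Y/1e3])
    return np.array(P)
def hand(px,d):
    T=np.linalg.inv(np.array(d['T_tool_cam']));rv=cv2.Rodrigues(T[:3,:3])[0]
    pr=lambda v:cv2.projectPoints(model(v),rv,T[:3,3],np.float64(d['camera_matrix']),np.float64(d['dist']))[0][:,0]
    r=least_squares(lambda v:(pr(v)-px).ravel(),[0,-.05,0,0],loss='soft_l1',x_scale=[.01,.01,.1,.01])
    v=r.x;print('x0 %.1f top %.1f tilt %.2fdeg z0 %.1f'%(v[0]*1e3,v[1]*1e3,np.degrees(v[2]),v[3]*1e3));print((pr(v)-px).round(1).tolist());return v
E
python3 - <<'E'
from hand import *
im=cv2.imread('pics/w_u.png');c=im[135:400,205:360];cv2.imwrite('pics/w_uc.png',cv2.resize(c,None,fx=2.2,fy=2.2,interpolation=cv2.INTER_CUBIC))
import pickle
d=viewer.camera('wrist')
hand(np.array([[218,219],[346,219],[226,388],[339,388],[258,147],[305,147]],float),d)
E
```

```text
x0 14.9 top -6.9 tilt 2.68deg z0 1.0
[[14.6, -0.2], [-14.5, -0.2], [16.6, 0.5], [-17.8, 0.5], [-2.8, -0.2], [2.8, -0.3]]
```

View pics/w_uc.png

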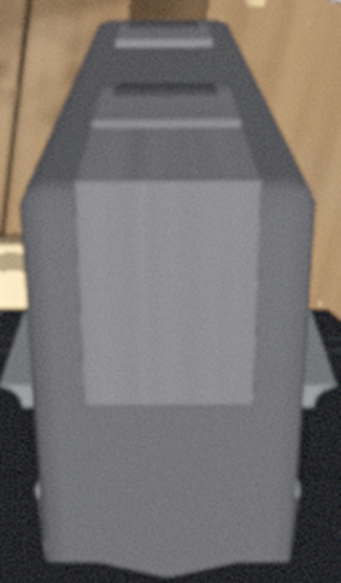

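Run:
```python
import hand; from hand import *
def model(v):
    x0,y0,ph,z0=v; c,n=np.cos(ph),np.sin(ph); P=[]
    for X,Zp,w in [(-47,-1,20),(-15,0,12),(-48,-138,20)]:
        for Y in (-w,w): P.append([x0+(c*X+n*Zp)/1e3, y0-(c*Zp-n*X)/1e3, z0+Y/1e3])
    return np.array(P)
hand.model=model
d=viewer.camera('wrist')
hand.hand(np.array([[215,219],[347,219],[243.6,319],[320,319],[252.7,145],[306,145]],float),d)
```

```text
Traceback (most recent call last):
AttributeError: 'function' object has no attribute 'hand'
```

```bash
cat > hand2.py <<'E'
import hand as hm; from h import *
def model(v):
    x0,y0,ph,z0=v; c,n=np.cos(ph),np.sin(ph); P=[]
    for X,Zp,w in [(-47,-1,20),(-15,0,12),(-48,-138,20)]:
        for Y in (-w,w): P.append([x0+(c*X+n*Zp)/1e3, y0-(c*Zp-n*X)/1e3, z0+Y/1e3])
    return np.array(P)
hm.model=model
E
python3 - <<'E'
from hand2 import *
d=viewer.camera('wrist')
hm.hand(np.array([[215,219],[347,219],[243.6,319],[320,319],[252.7,145],[306,145]],float),d)
E
```

```text
x0 0.4 top -49.4 tilt -0.37deg z0 0.8
[[-3.2, 1.0], [4.8, 0.9], [-0.2, -1.9], [0.2, -1.9], [-2.2, 0.3], [6.1, 0.3]]
```

```bash
python3 -m crank '{"delta_pos":[[-0.08,0,0.01],[-0.16,0,0.02],[-0.24,0,0.03],[-0.33,0,0.045],[-0.42,0,0.06],[-0.51,0.001,0.075],[-0.6,0.001,0.09],[-0.66,0.001,0.1],[-0.7083,0.001,0.1032],[-0.7083,0.001,0.1032],[-0.7083,0.001,0.1032],[-0.7083,0.001,0.1032]],"twist":[[0,-0.03,0],[0,-0.06,0],[0,-0.1,0],[0,-0.14,0],[0,-0.18,0],[0,-0.215,0],[0,-0.25,0],[0,-0.285,0],[0,-0.308,-0.001],[0,-0.308,-0.001],[0,-0.308,-0.001],[0,-0.308,-0.001]]}' -1 90
python3 - <<'E'
from h import *
s=st();d=shot('wrist','w_o')
delta([.5417,.2563,.20],Rt(65.34,0),s)
import pickle;pickle.dump((s,d),open('o.pkl','wb'))
E
```

```text
clock: 14.53
tcp_pos: [0.5404, 0.2584, 0.269]
tcp_rot: [-1.548, 0.334, -0.338]
force: [-1.2, 0.3, -4.7]
finger_gap: 0.0389
{'clock': 14.533, 'joints': [0.387, 0.387, 1.318, -0.005, 1.437, -0.755], 'tcp_pos': [0.54, 0.258, 0.269], 'tcp_rot': [-1.548, 0.334, -0.338], 'force': [-1.193, 0.264, -4.734], 'finger_gap': 0.039}
dp [0.006, 0.2299, -0.004] tw [0.001, 0.0007, 0.0011] rows 1.7 |mm [1.8, 69.0, -1.2]
```

View pics/w_o.png

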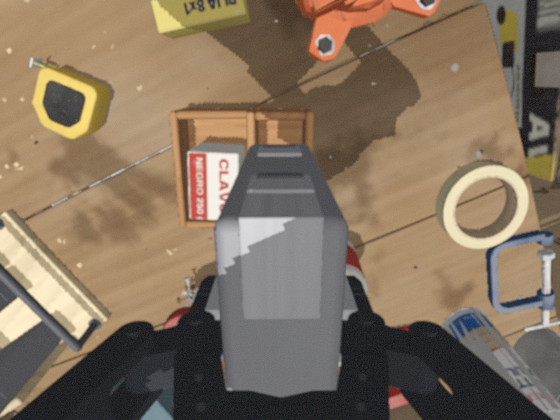

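Run:
```python
from h import *
import pickle;s,d=pickle.load(open('o.pkl','rb'))
q=np.array([.5256,.2210,np.radians(-24.66)])
print(place(q,[[0,.039,.008]]))
M=[[-62,71,68],[-62,7,68],[-62,15,68],[-54,15,68],[-54,63,68],[-62,-71,53],[62,-71,53]]
print(proj(place(q,np.array(M)/1e3),d,s).round(1).tolist())
segs=[]
def rect(x,y0,y1,z):
    P=place(q,np.array([[-x,y0,z],[x,y0,z],[x,y1,z],[-x,y1,z]])/1e3)
    for i in range(4): segs.append((P[i],P[(i+1)%4]))
rect(62,7,71,68);rect(54,15,63,68);rect(62,-71,7,53)
overlay(d,segs,'o_ov',s,(160,95,350,240))
```

```text
[[0.54187208 0.25644319 0.008     ]]
[[314.2, 111.7], [245.8, 111.6], [254.4, 111.6], [254.5, 120.3], [305.5, 120.4], [168.1, 111.0], [179.0, 228.2]]
```

View pics/o_ov.png

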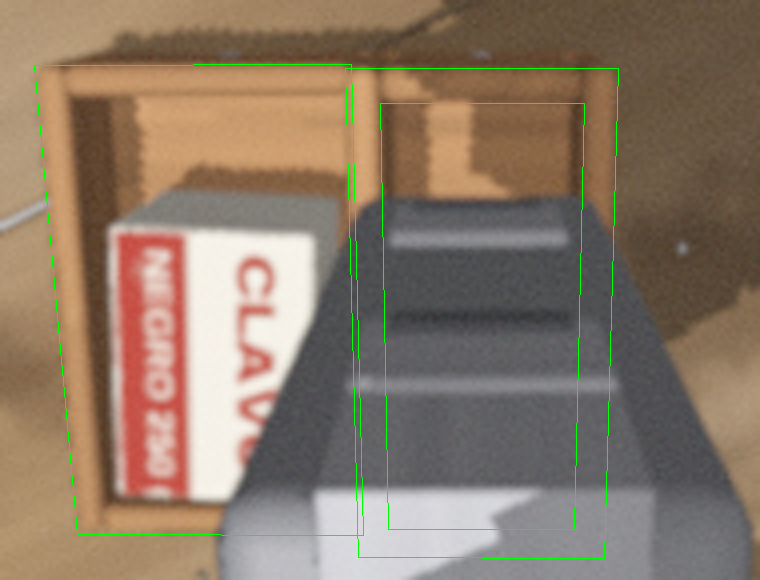

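```bash
python3 -m crank '{"delta_pos":[[0.003,0.05,-0.003],[0.006,0.1,-0.006],[0.006,0.16,-0.006],[0.006,0.22,-0.006],[0.006,0.28,-0.006],[0.006,0.31,-0.006],[0.006,0.31,-0.006],[0.006,0.31,-0.006]],"twist":[[0.001,0.0007,0.001],[0.001,0.0007,0.001],[0.001,0.0007,0.001],[0.001,0.0007,0.001],[0.001,0.0007,0.001],[0.001,0.0007,0.001],[0.001,0.0007,0.001],[0.001,0.0007,0.001]]}' -1 90
python3 - <<'E'
from h import *
s=st();d=shot('wrist','w_o2')
delta([.5417,.2563,.10],Rt(65.34,0),s)
im=cv2.imread('pics/w_o2.png');c=im[60:250,160:360];cv2.imwrite('pics/w_o2.png',cv2.resize(c,None,fx=3,fy=3,interpolation=cv2.INTER_CUBIC))
q=np.array([.5254,.2210,np.radians(-24.66)])
print(((proj(place(q,np.array([[-62,71,68],[-54,15,68],[-54,63,68]])/1e3),d,s)-[160,60])*3).round(0).tolist())
E
```

```text
clock: 15.25
tcp_pos: [0.5419, 0.255, 0.1766]
tcp_rot: [-1.544, 0.338, -0.339]
force: [-0.1, -0.6, -4.3]
finger_gap: 0.0393
{'clock': 15.25, 'joints': [0.379, 0.455, 1.439, -0.0, 1.247, -0.76], 'tcp_pos': [0.542, 0.255, 0.177], 'tcp_rot': [-1.544, 0.338, -0.339], 'force': [-0.113, -0.613, -4.335], 'finger_gap': 0.039}
dp [-0.0025, 0.2554, 0.0035] tw [-0.0001, -0.0004, 0.0002] rows 1.8 |mm [-0.8, 76.6, 1.0]
[[506.0, 171.0], [263.0, 206.0], [470.0, 206.0]]
```

View pics/w_o2.png

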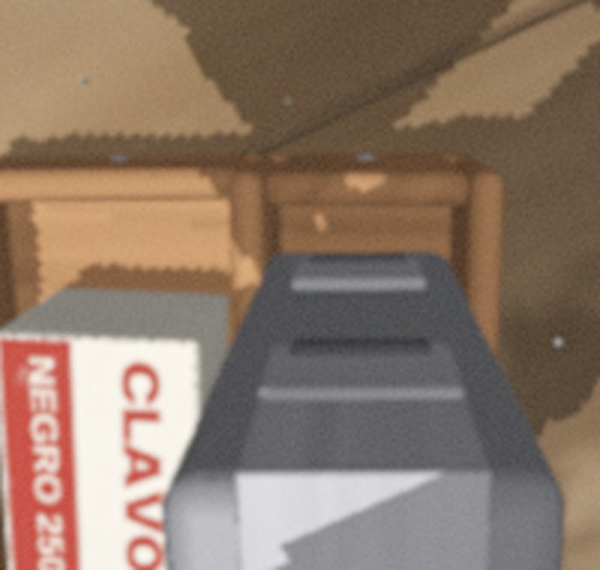

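```bash
python3 -m crank '{"delta_pos":[[-0.002,0.01,0.005],[-0.002,0.03,0.005],[-0.002,0.06,0.005],[-0.002,0.09,0.005],[-0.002,0.12,0.005],[-0.002,0.15,0.005],[-0.002,0.17,0.005],[-0.002,0.17,0.005]],"twist":[[0,0,0],[0,0,0],[0,0,0],[0,0,0],[0,0,0],[0,0,0],[0,0,0],[0,0,0]]}' -1 90
python3 - <<'E'
from h import *
s=st();d=shot('wrist','w_o3')
delta([.5417,.2566,.10],Rt(65.34,0),s)
im=cv2.imread('pics/w_o3.png');c=im[60:250,160:360];cv2.imwrite('pics/w_o3.png',cv2.resize(c,None,fx=3,fy=3,interpolation=cv2.INTER_CUBIC))
E
```

```text
clock: 15.97
tcp_pos: [0.5417, 0.2566, 0.1244]
tcp_rot: [-1.545, 0.339, -0.338]
force: [-0.1, 0.3, -6.0]
finger_gap: 0.0391
{'clock': 15.967, 'joints': [0.381, 0.512, 1.484, -0.0, 1.146, -0.758], 'tcp_pos': [0.542, 0.257, 0.124], 'tcp_rot': [-1.545, 0.339, -0.338], 'force': [-0.147, 0.285, -6.028], 'finger_gap': 0.039}
dp [0.0001, 0.0812, -0.0001] tw [0.0002, -0.0003, -0.0001] rows 0.6 |mm [0.0, 24.4, -0.0]
```

View pics/w_o3.png

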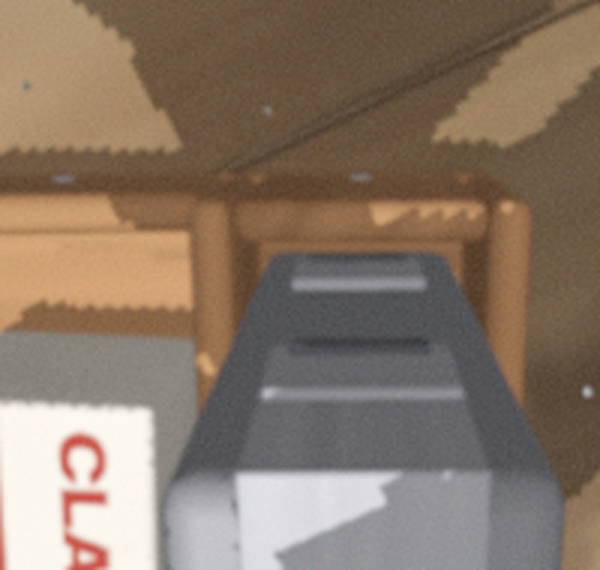

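```bash
python3 -m crank '{"delta_pos":[[0,0.01,0],[0,0.025,0],[0,0.04,0],[0,0.055,0],[0,0.068,0],[0,0.077,0],[0,0.08,0],[0,0.08,0],[0,0.08,0]],"twist":[[0,0,0],[0,0,0],[0,0,0],[0,0,0],[0,0,0],[0,0,0],[0,0,0],[0,0,0],[0,0,0]]}' -1 90
python3 - <<'E'
from h import *
s=st()
E
```

```text
clock: 16.77
tcp_pos: [0.5421, 0.2568, 0.1016]
tcp_rot: [-1.544, 0.338, -0.339]
force: [-0.7, -0.3, -5.8]
finger_gap: 0.0389
{'clock': 16.767, 'joints': [0.381, 0.54, 1.5, -0.0, 1.101, -0.758], 'tcp_pos': [0.542, 0.257, 0.102], 'tcp_rot': [-1.544, 0.338, -0.339], 'force': [-0.724, -0.264, -5.829], 'finger_gap': 0.039}
```

Not yet on the floor; lower a bit at a time.

```bash
python3 -m crank '{"delta_pos":[[-0.001,0.004,0],[-0.001,0.008,0],[-0.001,0.011,0],[-0.001,0.011,0],[-0.001,0.011,0]],"twist":[[0,0,0],[0,0,0],[0,0,0],[0,0,0],[0,0,0]]}' -1 90
```

```text
clock: 17.18
tcp_pos: [0.5421, 0.2572, 0.1002]
tcp_rot: [-1.543, 0.337, -0.34]
force: [-8.1, -2.3, 13.2]
finger_gap: 0.0389
```

```bash
python3 -m crank '{"delta_pos":[[0,-0.003,0],[0,-0.003,0],[0,-0.003,0],[0,-0.003,0],[0,-0.003,0],[0,-0.003,0]],"twist":[[0,0,0],[0,0,0],[0,0,0],[0,0,0],[0,0,0],[0,0,0]]}' 0.6 40
python3 - <<'E'
from h import *
s=st();d=shot('wrist','w_r')
delta([.5417,.2566,.26],Rt(65.34,0),s)
E
```

```text
clock: 17.68
tcp_pos: [0.5421, 0.2571, 0.101]
tcp_rot: [-1.543, 0.337, -0.34]
force: [-0.6, -0.7, -0.1]
finger_gap: 0.0685
{'clock': 17.683, 'joints': [0.382, 0.54, 1.501, -0.0, 1.098, -0.757], 'tcp_pos': [0.542, 0.257, 0.101], 'tcp_rot': [-1.543, 0.337, -0.34], 'force': [-0.638, -0.727, -0.114], 'finger_gap': 0.068}
dp [0.0004, -0.53, -0.0015] tw [-0.0004, -0.0003, 0.0005] rows 3.8 |mm [0.1, -159.0, -0.5]
```

View pics/w_r.png

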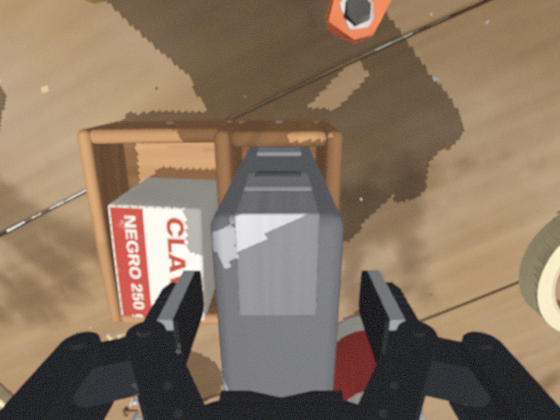

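```bash
python3 -m crank '{"delta_pos":[[0,-0.02,0],[0,-0.06,0],[0,-0.12,0],[0,-0.18,0],[0,-0.25,0],[0,-0.33,0],[0,-0.41,0],[0,-0.5,0],[0,-0.5,0],[0,-0.5,0]],"twist":[[0,0,0],[0,0,0],[0,0,0],[0,0,0],[0,0,0],[0,0,0],[0,0,0],[0,0,0],[0,0,0],[0,0,0]]}'
python3 - <<'E'
from h import *
s=st();d=shot('wrist','w_f');spots(d,['latch_case','caddy_slot'],s)
import pickle;pickle.dump((s,d),open('f.pkl','wb'))
d=shot('scene','s_f');spots(d,['latch_case','jar','glue_bottle','tape_measure','nail_box','plain_case','ribbed_case','panel_case'])
E
```

```text
clock: 18.57
tcp_pos: [0.5421, 0.2573, 0.2535]
tcp_rot: [-1.541, 0.334, -0.342]
force: [0.5, 0.8, -1.1]
finger_gap: 0.0684
{'clock': 18.567, 'joints': [0.382, 0.394, 1.343, -0.0, 1.398, -0.757], 'tcp_pos': [0.542, 0.257, 0.253], 'tcp_rot': [-1.541, 0.334, -0.342], 'force': [0.495, 0.753, -1.055], 'finger_gap': 0.068}
latch_case 0.91 [0.5415 0.2609 0.0107]
latch_case 0.15 [3.804e-01 7.040e-02 2.000e-04]
caddy_slot 0.31 [ 0.5477 -0.0784  0.063 ]
latch_case 0.63 [0.5447 0.2579 0.01  ]
jar 0.88 [ 0.6562  0.101  -0.001 ]
jar 0.43 [ 0.6835  0.2658 -0.0015]
glue_bottle 0.93 [ 0.6826  0.2652 -0.0024]
tape_measure 0.58 [0.3795 0.0759 0.0009]
panel_case 0.59 [ 0.6293 -0.1789  0.0054]
```

View pics/w_f.png

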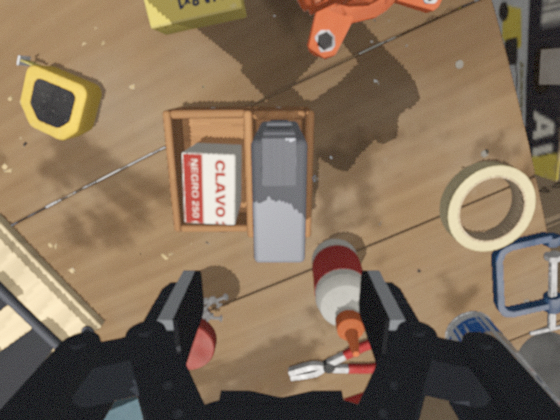

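View pics/s_f.png

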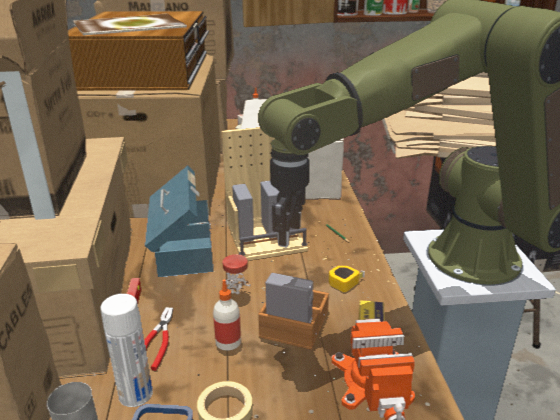

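Run:
```python
from h import *
import pickle;s,d=pickle.load(open('f.pkl','rb'))
segs=[]
q=np.array([.5254,.2210,np.radians(-24.66)])
def rect(x,y0,y1,z):
    P=place(q,np.array([[-x,y0,z],[x,y0,z],[x,y1,z],[-x,y1,z]])/1e3)
    for i in range(4): segs.append((P[i],P[(i+1)%4]))
rect(54,15,63,68);rect(48,19,59,148);rect(62,7,71,68)
overlay(d,segs,'f_ov',s,(160,95,330,275),fx=3)
```

```text
(no output)
```

View pics/f_ov.png

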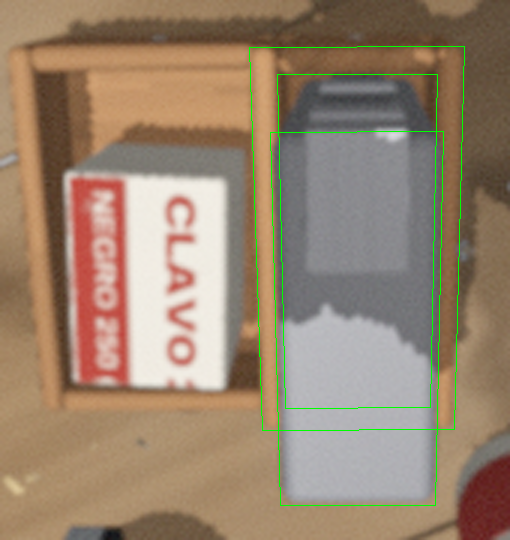

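Run:
```python
from h import *
d=shot('top','t_f');im=cv2.imread('pics/t_f.png');c=im[140:300,180:420];cv2.imwrite('pics/t_f.png',cv2.resize(c,None,fx=3,fy=3,interpolation=cv2.INTER_CUBIC))
```

```text
(no output)
```

View pics/t_f.png

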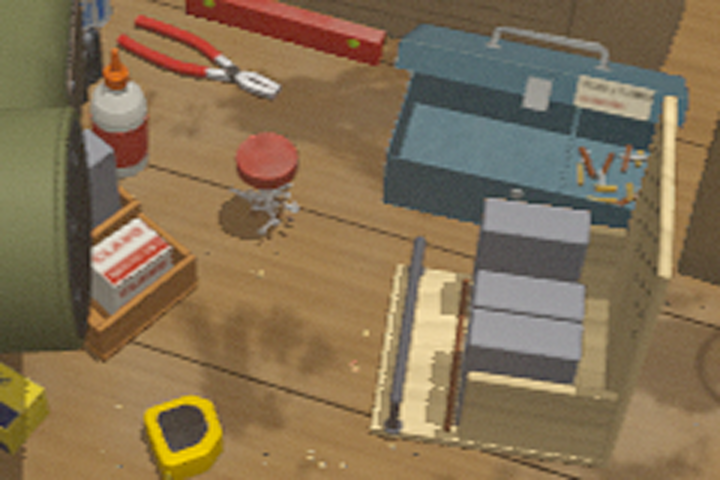

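The three other cases are standing in the rack and nothing else looks out of place. I'm handing the job in.

```bash
python3 -c "
from cell import manip
print(manip.close_job())"
```

```text
the job is handed in; nothing more can be done
None
```

The job is done and handed in at about 18.7 s of the 53 s allowed; the hand-in gave no verdict.

**Tipping:** I pushed the latched case forward from behind its top edge. The first push only pressed down on the edge, at about 20 N, so I backed off, went in deeper and followed the tipping arc. It then leaned on the rail at about 45° with its foot still in the rack.

**Placing:** I gripped the case by its 40 mm sides, lifted it out, and lowered it upright into the caddy slot until the floor took its weight. Then I released it and backed straight up.

**Last checks:**
- **Latched case:** the outline fitted to the wrist image has it upright and centred in the slot. The trained network put its origin at 0.010–0.011 m height and 3–5 mm off the slot centre. That is within its own error and inside the limits, and the outline fit shows less offset.
- **Other cases:** the top image shows the three other cases upright in the rack.
- **Bystanders:** the jar, glue bottle and tape measure read within a few millimetres of where they started. The network did not find the nail box or two of the remaining cases in the last scene image, so I judged those by eye only.

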